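# Close and pin the hinged ingot mould for the next pour

### The job

Get the ingot mould ready for the next pour: swing the open upper half down onto the lower half, lowering it gently so that it does not slam, and bring the sides of the two halves flush with each other. Then drive the locking pin fully home with the mallet, its face square on the leaning pin and never with the fingers, stand the mallet back on its head on the bench, and leave the other things where they are.

Things in the scene. Friction and masses are not known exactly. Their poses are not given: they have to be found in the camera images.
- pour_stand: Fixed grey steel pouring stand: foot plate 145 x 100 mm, 8 mm thick, and two posts that carry the mould on a slope of 25 degrees. Origin: on the bench straight below the middle of the hinge axis; x points level, up-slope (away from the hinge, to the pouring end), y along the hinge, z up. The foot reaches from x = -17 to 128 mm
- lower_half: Dark iron lower mould half, fixed on the stand, cavity up; 108 mm long (x 6 to 114), 56 wide (y -28 to 28), 16 thick (z -16 to 0, then a 48 mm wide bed plate to -22). Origin: middle of the hinge axis, 50 mm above the bench. x runs up the 25 degree slope to the pouring end, y along the level hinge axis, z square out of the parting face (25 degrees from vertical, leaning back to the hinge side)
- upper_half (a joint): Angle q of the dark iron upper half (same size as the lower, 0.6 kg), rad: 0 closed, lying on the lower half (z 0 to 16 mm); 1.65 open on its stop, where it starts. It turns about the lower half's y axis, nearly free: below about 1.0 it falls shut if let go. A point at (x, y, z) of the lower half's frame when closed is at (x cos q - z sin q, y, x sin q + z cos q) at q
- side_play (a joint): Sideways play of the upper half along the hinge, m: 0 = sides of both halves flush (a stop, it goes no further); up to 0.006 = upper half shifted that far to the lower half's +y side. Starts at 0.003 to 0.006; moved by about 1.5 N and stays where it is left. Pinching both halves across their 56 mm width makes them flush
- grip (a point): Middle of the upper half's wooden grip, a bar 15 to 17 mm thick and 54 mm long that sticks out of the pouring end: closed, it lies along x from 129 to 183 mm (this point at 156) at y = -19, z = 8 mm of the lower half's frame, plus side play. Its x axis points along the grip to the free end, its y along the hinge
- lock_pin (a joint): How far the locking pin has been driven, m: 0 = head 14 mm proud of the upper lug, 0.014 = fully home, head seated on the lug. Starts at 0 to 0.003. It is held by friction (about 6 N, somewhat more when driven fast), goes down square to the mould face (along the lower half's -z when closed) and stays where it is left
- pin_head: Steel pin head, a disc 18 mm across and 7 mm thick on the upper lug. Origin: centre of its underside, on the pin's axis; z points out of the mould along the pin. When the mould is closed the pin axis is at x = 96, y = 37 mm (plus side play) of the lower half's frame; the underside is at z = 30 mm less the pin's travel
- pin_top (a point): Centre of the pin head's struck face, 7 mm above pin_head; same axes
- mallet: Hide mallet (about 0.2 kg): drum head 44 mm across and 76 mm long with two flat faces, tan hide, and a pale wooden handle. It stands on one face of its head on the bench, handle level. Origin: centre of the lower face; z along the head to the other face; the handle points to its -x, from 20 to 182 mm from the head's axis, 14 mm wide (y) and 20 mm high, its middle 38 mm above the lower face
- mallet_head (a point): Centre of the mallet's head, 38 mm from either face
- leaf_packet: Bystander: square packet of black leaf papers, 92 x 92 x 31 mm, origin under its centre
- crucible: Bystander: dark crucible, 66 mm across, 75 mm high, origin under its centre
- flux_jar: Bystander: white flux jar with a steel lid, 52 mm across, 65 mm high, origin under its centre
- mould_side (a point): Point on the parting plane on the mould's centre line, 45 mm up-slope of the hinge; axes of lower_half. Here both halves' sides are clear for a pinch across the 56 mm width; closed, the upper half's top is 16 mm above it. Only the pin lugs stand out at the sides: on +y, one on each half, x 86 to 106, y 28 to 47 mm, 16 mm thick
Mind the look-alikes: they are no part of the job. Of the things that look like the pour_stand, the largest one is meant.

How it is judged:
By the outcome, as a careful person would: the job done as asked, in the order asked, and still so for the second after the job is handed in, with the robot touching nothing.
It also fails if it takes over 72 s, if anything falls off the work surface, if the arm or the gripper's body presses on something with over 40 N, if the wrist force passes 120 N, or if a joint passes its speed limit or range.

### The arm

A 6-joint arm with a two-finger parallel gripper is mounted at the origin on the work surface. World frame = base frame: x ahead of the robot, y to its left, z up, the work surface at z = 0. Lengths are in mm, angles in rad, forces in N, time in s.
With the tool pointing down it reaches from about 400 to 925 mm from the base axis. Payload 12.5 kg.
Tool frame: the origin (TCP) lies at the very end of the fingers, on their centre line; the grasp point (between the pads) lies env.hold_point_z behind it (env.hold_point_z is the distance from the TCP to the grasp point, in mm); y points along the fingers, z is the direction in which the jaws open and shut, and the axes are right-handed (so a half turn about y gives the same grasp; the last joint's range is limited). The gripper opens to 95 mm and grips with 3 to 60 N. Pads are 20 mm wide; open, the fingers measure 119 mm over their backs; the gripper's body (75 mm by 180 mm) begins 59 mm behind the grasp point.
Start: joints at [1.07, 0.491, 1.559, -0, 1.092, -0.106], TCP at [240.375, 576.946, 214.661] pointing down, gripper open.
Joint ranges: [-3.1, 3.1], [-0.84, 2.19], [0.05, 2.79], [-1.13, 4.28], [0.06, 2.93], [-2.69, 2.69]. Speed limits (rad/s): [2.22, 2.22, 2.79, 3.14, 3.14, 3.14].

### API

Orientations are given as [roll, pitch, yaw] about the fixed x, y, z axes, in that order (R = Rz(yaw) Ry(pitch) Rx(roll)).
In Python, from cell import env gives the robot as it stands.
- The arm moves only by the shell command python3 -m inch 'ROWS'. ROWS is JSON, one flat list of numbers, 7 for each row, row after row: the shift along the tool's x, y, z in m, then the turn, a rotation vector about the tool's x, y, z in degrees, then the closure, from -1 (fully open) to 1 (shut). In form: [tx, ty, tz, ax, ay, az, hand, tx, ty, tz, ax, ay, az, hand, ...]. A call has 1 to 10 rows; each row shifts and turns the commanded pose from where the row before left it, along the tool's axes as they then stand; what a row does not reach is not made up. A row lasts 1/10 s, in which the tool goes at most 50 mm and 8.59 degrees, less where a joint would pass 70% of its speed; a pose out of reach is approached as far as the arm can. A call is refused whole if a number of a shift passes 0.05 or a number of a turn 8.59, either way. A call with a gripper value outside its range is refused whole. The fingers move at their own pace and stop on an object; the grip force is fixed at half the most. Time passes only in rows, so rows that do not move let the fingers close. It gives the time, the measured TCP pose, the force and the opening at its end, in the units of the state.
- env.state(): the state, without advancing time (a new reading comes with each control period).
- env.read_camera(name): name is "scene" or "top" or "wrist"; returns a dict with "pixels" (480x640x3 uint8, blue, green, red), "depth" (480x640 float32, mm along the optical axis (not along the pixel's ray), 0 where there is no reading), "mtx" (3x3 intrinsics, pixels), "k1" (the pictures are not rectified: a ray, as slopes to the right and down, at radius r is drawn at 1 + k1 r^2 times it, then the intrinsics apply), "R" (3x3) and "t" (3): a world point X has camera coordinates R X + t. Camera axes: x right, y down, z forward; pixel columns grow to the right and rows downward; lengths in mm; the calibration is good to about 2 mm. A picture is of the moment at which its call begins.
- env.job_done(): hands the job in, once; it reports no verdict.
The state is a dict: "t": time; "joints": joint angles; "qvel": joint speeds; "tau": joint torques, N m; "eef_pos": TCP position; "tcp_rot": TCP orientation; "ft_force": force on the tool from outside, world axes, zero at the start; "moment": the same for the moment, N m; "opening": opening from 0.0 (shut) to 1.0 (fully open).
Only numpy, scipy, OpenCV 4.12 (cv2) and the standard library are available. Lean on these libraries where they do the work, as an engineer would, in place of code of your own. Each camera call takes 0.05 s, during which the arm holds its last target.

## Working session

There is one attempt and no reset: what is moved stays moved. The work goes in short steps, Python scripts to look and compute and a shell command to move; the robot and the scene stay as the last step left them, time stands still between calls to the robot, and variables do not carry over. Pictures are saved under pics/ and viewed, and the job is handed in when it is done.

```bash
ls; mkdir -p pics
python3 - <<'E'
from cell import env
import cv2
print(env.state(), env.hold_point_z)
for n in ["scene","top","wrist"]:
    c=env.read_camera(n); cv2.imwrite(f"pics/{n}0.png",c["pixels"]); print(n,c["mtx"].tolist(),c["k1"],c["R"].tolist(),c["t"].tolist())
E
```

```text
pics
{'t': 0.0, 'joints': array([ 1.07037433e+00,  4.91549016e-01,  1.55944723e+00, -1.13953444e-05,
        1.09165501e+00, -1.05560983e-01]), 'qvel': array([ 0.00189455, -0.00026909,  0.00127592, -0.00104601,  0.00054598,
        0.00112904]), 'tau': array([ 2.86881921e-03, -6.12672687e+01, -2.58178926e+01,  6.93400763e-02,
        4.81777894e-02, -1.62498009e-04]), 'eef_pos': array([240.27243385, 576.71930034, 214.06905286]), 'tcp_rot': array([-1.57185010e+00,  1.01489209e-04, -3.94855812e-01]), 'ft_force': array([-0.25474549,  0.54836341,  0.70321602]), 'moment': array([ 0.00464171, -0.0872245 ,  0.01193439]), 'opening': 1.0003374736138921} 18.8
scene [[442.08598750542075, 0.0, 327.9868729997847], [0.0, 442.08598750542075, 232.63866623424465], [0.0, 0.0, 1.0]] -0.08636658920437067 [[0.07429092387750975, 0.9972093784191887, -0.007369818331663416], [0.5324600944496134, -0.04591411756566826, -0.8452089337121768], [-0.8431886541267825, 0.05886721839004841, -0.5343852020320956]] [-32.09971028708044, -128.70595730146104, 1281.8569053061956]
top [[466.1040881795405, 0.0, 320.57871253323856], [0.0, 466.1040881795405, 239.60097802270346], [0.0, 0.0, 1.0]] -0.11730470728910214 [[0.01322612564716812, -0.9993442506702507, 0.033706649977133046], [-0.9864050848398079, -0.018562121597343714, -0.16328029961993806], [0.1637988956084156, -0.03108884517187905, -0.9860037553190871]] [-30.01760247689918, 446.7316595100814, 1139.90849612721]
wrist [[372.88786106446054, 0.0, 317.3513954364948], [0.0, 372.88786106446054, 242.7174061595502], [0.0, 0.0, 1.0]] -0.05727284590242986 [[0.3846171266883637, 0.9230738406904747, -0.0020857830481843037], [0.8815036287287152, -0.3666237139030416, 0.29755403701184907], [0.27389965022996177, -0.11628300407573568, -0.9547026995704099]] [-625.0813158451201, -35.586230474860194, 394.98453321277213]
```

View pics/scene0.png

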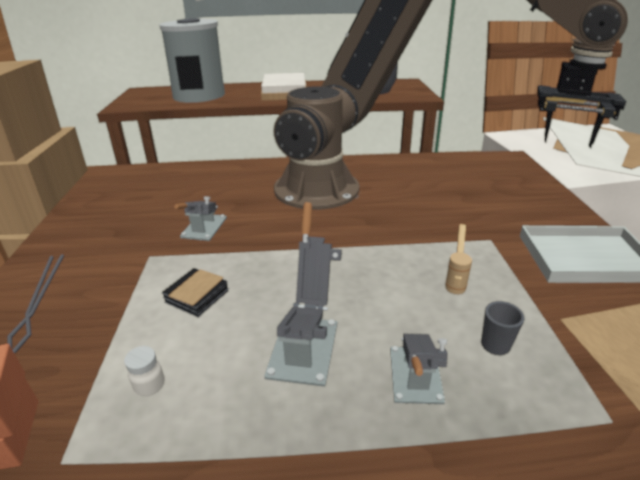

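View pics/top0.png

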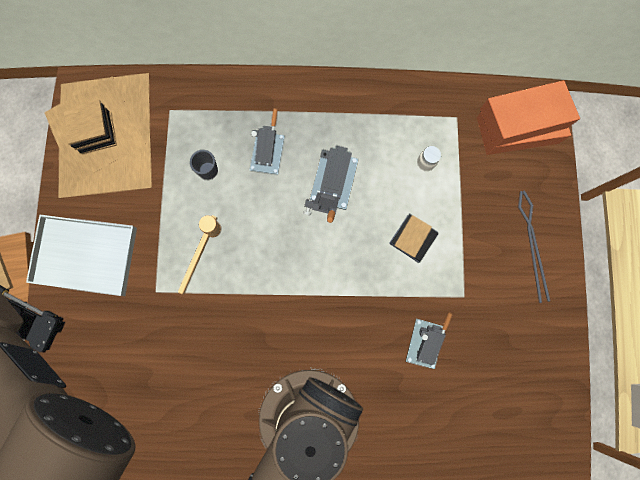

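View pics/wrist0.png

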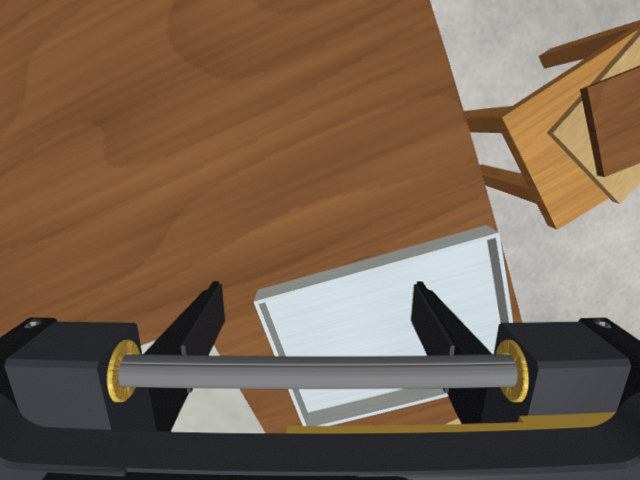

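Candidates for pour_stand, by top-view pixel: (331,180), open with its grip up; (266,150), small; (428,343), small and off the mat. The one at (331,180) is the largest and the only open mould, so I'll confirm it in a crop.

```bash
cat > h.py <<'E'
from cell import env
import numpy as np, cv2
def dep(c,px):
    """pixels Nx2 -> world points using depth"""
    px=np.asarray(px,float).reshape(-1,2)
    u=und(c,px); d=np.array([c["depth"][int(round(p[1])),int(round(p[0]))] for p in px])
    P=np.c_[u*d[:,None],d]
    return (P-c["t"])@np.asarray(c["R"])
def und(c,px):
    px=np.asarray(px,float).reshape(-1,1,2)
    return cv2.undistortPoints(px,np.asarray(c["mtx"]),np.array([c["k1"],0,0,0.]) ).reshape(-1,2)
def plane(c,px,z):
    u=und(c,px); R=np.asarray(c["R"]); C=-R.T@c["t"]
    D=np.c_[u,np.ones(len(u))]@R
    return C+D*((z-C[2])/D[:,2])[:,None]
def proj(c,X):
    X=np.asarray(X,float).reshape(-1,3)
    P=X@np.asarray(c["R"]).T+c["t"]; u=P[:,:2]/P[:,2:]; r=(u**2).sum(1)[:,None]
    u=u*(1+c["k1"]*r); K=np.asarray(c["mtx"]); return u*[K[0,0],K[1,1]]+K[:2,2]
def crop(c,x0,y0,x1,y1,s,name):
    cv2.imwrite("pics/"+name,cv2.resize(c["pixels"][y0:y1,x0:x1],None,fx=s,fy=s,interpolation=cv2.INTER_CUBIC))
E
python3 - <<'E'
from h import *
c=env.read_camera("top"); crop(c,170,90,390,250,3.6,"topc.png")
s=env.read_camera("scene"); crop(s,250,190,480,410,2.6,"scc.png")
E
```

```text
(no output)
```

View pics/topc.png

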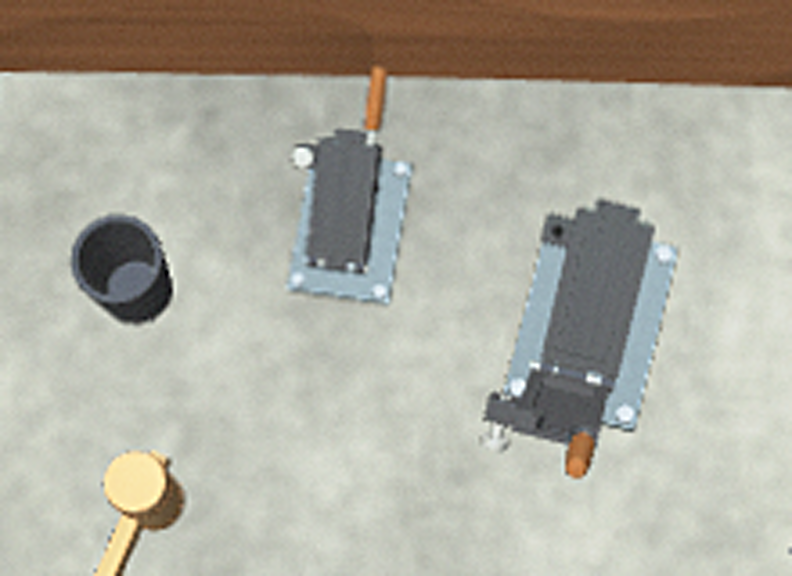

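View pics/scc.png

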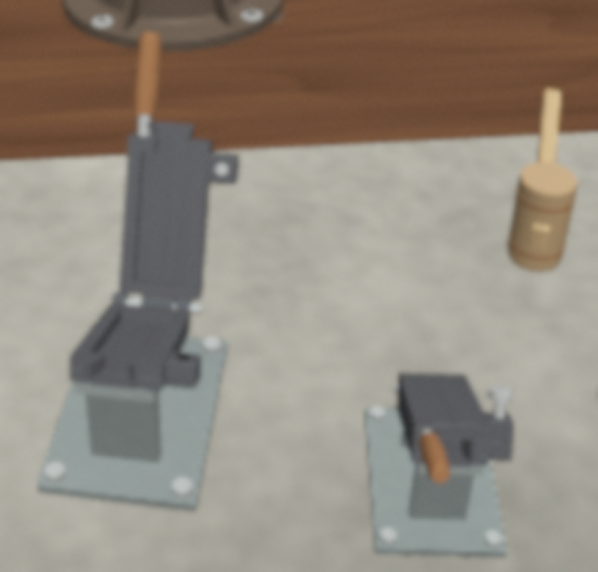

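The largest stand is the one at crop (590,320), i.e. top pixel (334,179). It is open with its grip sticking up, and its foot is clearly bigger than those of the closed look-alikes. Now I'll measure it.

Run:
```python
from h import *
for n in ["top","scene"]:
    c=env.read_camera(n); np.savez(f"{n}0.npz",**c)
    im=c["pixels"]; hsv=cv2.cvtColor(im,cv2.COLOR_BGR2HSV)
    for p in ([(350,170),(318,175),(345,205)] if n=="top" else [(280,370),(325,370)]): print(n,p,im[p[1],p[0]],hsv[p[1],p[0]])
    m=((im[:,:,0].astype(int)-im[:,:,2])>18).astype(np.uint8) if n=="top" else ((im[:,:,0].astype(int)-im[:,:,2])>4).astype(np.uint8)
    x0,y0,x1,y1=(295,130,370,225) if n=="top" else (260,305,345,390)
    mm=np.zeros_like(m); mm[y0:y1,x0:x1]=m[y0:y1,x0:x1]
    ys,xs=np.nonzero(mm); W=plane(c,np.c_[xs,ys],8)
    r=cv2.minAreaRect(W[:,:2].astype(np.float32)); print(n,len(xs),r); print(cv2.boxPoints(r))
    o=im.copy(); o[mm>0]=(0,0,255)
    bp=cv2.boxPoints(r); pts=proj(c,np.c_[bp,np.full(4,8)])
    for p in pts: cv2.circle(o,tuple(int(round(v)) for v in p),1,(0,255,0),-1)
    cv2.imwrite(f"pics/foot_{n}.png",cv2.resize(o[y0-15:y1+15,x0-15:x1+15],None,fx=4.5,fy=4.5))
```

```text
top (350, 170) [192 183 159] [ 98  44 192]
top (318, 175) [189 179 157] [ 99  43 189]
top (345, 205) [243 237 226] [101  18 243]
top 692 ((607.6951904296875, -54.896812438964844), (98.68403625488281, 160.46737670898438), 77.0177001953125)
[[ 518.4276    -84.953125]
 [ 674.79333  -121.00212 ]
 [ 696.96277   -24.8405  ]
 [ 540.59705    11.208496]]
scene (280, 370) [158 161 150] [ 82  17 161]
scene (325, 370) [154 156 146] [ 84  16 156]
scene 2805 ((599.392822265625, -53.48188018798828), (97.86795806884766, 183.72940063476562), 77.65348815917969)
[[ 499.1895    -81.6413  ]
 [ 678.6697   -120.926956]
 [ 699.5961    -25.322464]
 [ 520.11597    13.963196]]
```

View pics/foot_top.png

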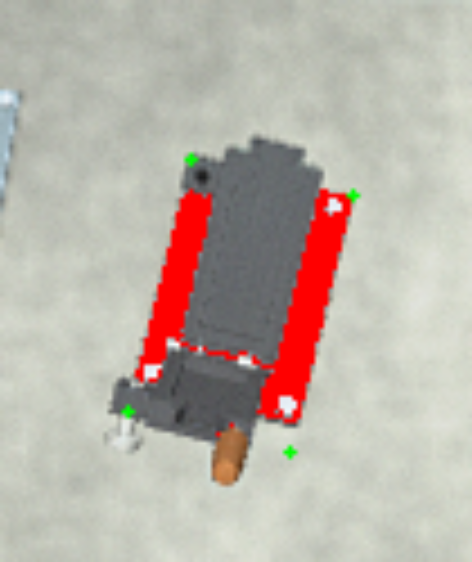

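View pics/foot_scene.png

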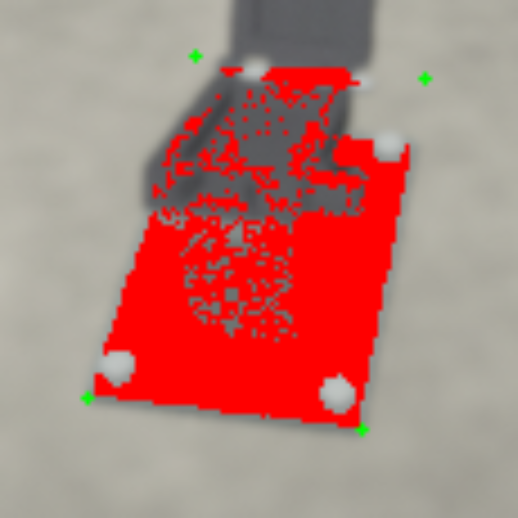

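```bash
cat > foot.py <<'E'
from h import *
c=dict(np.load("top0.npz")); im=c["pixels"].astype(int)
m=((im[:,:,0]-im[:,:,2])>18)
def fit(P):
    vx,vy,x,y=cv2.fitLine(P[:,:2].astype(np.float32),cv2.DIST_HUBER,0,.01,.01).ravel()
    return np.array([x,y]),np.degrees(np.arctan2(vy,vx)),np.abs((P[:,:2]-[x,y])@[-vy,vx]).mean()
R=[];L=[]
for y in range(160,208):
    xs=np.nonzero(m[y,300:370])[0]+300; R.append((xs.max()+.5,y))
for y in range(160,195):
    xs=np.nonzero(m[y,300:370])[0]+300; L.append((xs.min()-.5,y))
for S in (R,L): print(fit(plane(c,np.array(S,float),8)))
s=dict(np.load("scene0.npz")); im=s["pixels"].astype(int); 
# scene: use gradients: print masked rows
m=((im[:,:,0]-im[:,:,2])>3)&(im.sum(2)<520)
E_=[]
for x in range(272,318):
    ys=np.nonzero(m[340:390,x])[0]+340; E_.append((x,ys.max()+.5))
print("far edge",fit(plane(s,np.array(E_,float),8)), fit(plane(s,np.array(E_,float),0)))
for nm,S in (("R",range(345,372)),("L",range(345,372))):
    Q=[]
    for y in S:
        xs=np.nonzero(m[y,255:345])[0]+255
        Q.append(((xs.max()+.5) if nm=="R" else xs.min()-.5,y))
    print("scene",nm,fit(plane(s,np.array(Q,float),8)))
print("corners top", plane(c,[(346.5,209.5),(358.6,157.5)],8))
E
python3 foot.py
```

```text
(array([ 604.33124, -104.79313], dtype=float32), np.float32(-13.047863), np.float64(0.6398078038285661))
(array([617.45496  ,  -6.5670323], dtype=float32), np.float32(-12.8526945), np.float64(0.6432506612861562))
far edge (array([689.6279 , -72.34308], dtype=float32), np.float32(76.78407), np.float64(0.4813708108616997)) (array([683.1176 , -72.67317], dtype=float32), np.float32(76.783264), np.float64(0.48813729920365306))
scene R (array([645.539   , -13.621975], dtype=float32), np.float32(-13.018529), np.float64(0.4069143668329549))
scene L (array([ 635.2589 , -110.74053], dtype=float32), np.float32(-12.015629), np.float64(1.783298035473525))
corners top [[ 533.35892859  -90.78141244    8.        ]
 [ 677.5229469  -123.02972977    8.        ]]
```

```bash
cat > mold.py <<'E'
from h import *
yaw=np.radians(-13.0); u=np.array([np.cos(yaw),np.sin(yaw),0]); v=np.array([-np.sin(yaw),np.cos(yaw),0]); k=np.array([0,0,1.])
O=559*u+83*v+50*k
a=np.radians(25); X=np.cos(a)*u+np.sin(a)*k; Z=-np.sin(a)*u+np.cos(a)*k
def lw(p,q=None):
    x,y,z=p
    if q is not None: x,z=x*np.cos(q)-z*np.sin(q), x*np.sin(q)+z*np.cos(q)
    return O+x*X+y*v+z*Z
E
python3 - <<'E'
from mold import *
s=.0045*1000
L=[(6,28,0),(6,-28,0),(114,-28,0),(114,28,0),(106,47,0),(86,47,0)]
U=[(6,28+s,16),(6,-28+s,16),(114,-28+s,16),(114,28+s,16),(114,28+s,0),(129,-19+s,8),(183,-19+s,8),(96,37+s,37)]
for n,b in (("top",(285,120,375,240)),("scene",(255,190,355,395))):
    c=dict(np.load(n+"0.npz")); o=cv2.resize(c["pixels"],None,fx=4 if n=="top" else 2.8,fy=4 if n=="top" else 2.8,interpolation=cv2.INTER_CUBIC); f=4 if n=="top" else 2.8
    def d(P,col):
        for p in proj(c,P): cv2.circle(o,tuple(int(round((t+.5)*f)) for t in p),3,col,-1)
    d([lw(p) for p in L],(0,255,0)); d([lw(p,1.65) for p in U],(0,0,255))
    d([O-50*k+e*u+w*v+8*k for e in (-17,128) for w in (-50,50)],(255,0,255))
    cv2.imwrite(f"pics/ov_{n}.png",o[int(b[1]*f):int(b[3]*f),int(b[0]*f):int(b[2]*f)])
E
```

```text
(no output)
```

View pics/ov_top.png

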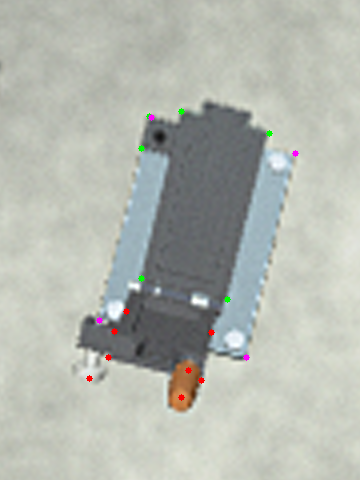

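View pics/ov_scene.png

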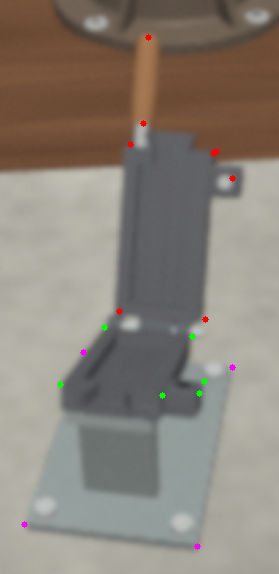

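The overlays show the foot, lower-half and grip points landing on the image features to about 1 px (roughly 2 mm). Next is the mallet.

```bash
python3 - <<'E'
from mold import *
c=dict(np.load("top0.npz")); im=c["pixels"]; hsv=cv2.cvtColor(im,cv2.COLOR_BGR2HSV)
m=cv2.inRange(hsv,(12,60,140),(30,255,255)); mm=np.zeros_like(m); mm[205:297,170:230]=m[205:297,170:230]
ys,xs=np.nonzero(mm); print(len(xs))
# top face: erode handle
k9=cv2.getStructuringElement(cv2.MORPH_ELLIPSE,(11,11)); h=cv2.morphologyEx(mm,cv2.MORPH_OPEN,k9)
cs,_=cv2.findContours(h,cv2.RETR_EXTERNAL,cv2.CHAIN_APPROX_NONE); ct=max(cs,key=cv2.contourArea); print(cv2.minEnclosingCircle(ct),cv2.fitEllipse(ct))
W=plane(c,ct.reshape(-1,2),76); print("head top",cv2.minEnclosingCircle(W[:,:2].astype(np.float32)),W.mean(0))
hd=(mm>0)&(cv2.dilate(h,np.ones((9,9)))==0); ys,xs=np.nonzero(hd); W=plane(c,np.c_[xs,ys],48)
l=cv2.fitLine(W[:,:2].astype(np.float32),cv2.DIST_HUBER,0,.01,.01).ravel(); print("handle",l,np.degrees(np.arctan2(l[1],l[0])), W[np.argmin(W[:,0])])
d=c["depth"]; print("depth top face",dep(c,[(207,224),(205,222)]))
o=im.copy(); o[h>0]=(0,0,255); o[hd]=(255,0,0); crop(dict(pixels=o),165,200,235,300,5.5,"mal.png")
s=dict(np.load("scene0.npz")); print("scene top", plane(s,[(459.5,258)],76), proj(s,[(0,0,0)]))
E
python3 - <<'E'
import sys;sys.path.insert(0,'.')
from mold import *
g=lw((156,-19+4.5,8),1.65); print("grip open",g,"closed",lw((156,-14.5,8)))
print("grip dir open deg", 25+np.degrees(1.65))
E
```

```text
612
((207.0, 223.5), 8.732224464416504) ((207.0, 223.5), (16.00189971923828, 16.689390182495117), 57.07832717895508)
head top ((475.560791015625, 257.5539245605469), 21.323684692382812) [475.52449313 257.56302382  76.        ]
handle [ 9.3458825e-01 -3.5573137e-01  3.7548096e+02  2.9593823e+02] -20.838272 [303.27542909 319.17325242  48.        ]
depth top face [[474.57180497 257.84165266  74.32543664]
 [479.02838004 262.55418516  76.62988586]]
scene top [[477.02039634 254.03847287  76.        ]] [[316.92658407 188.29169046]]
grip open [478.3631329  -40.13699981 181.7804525 ] closed [694.54807241 -90.04722574 123.17891113]
grip dir open deg 119.53803619658582
```

View pics/mal.png

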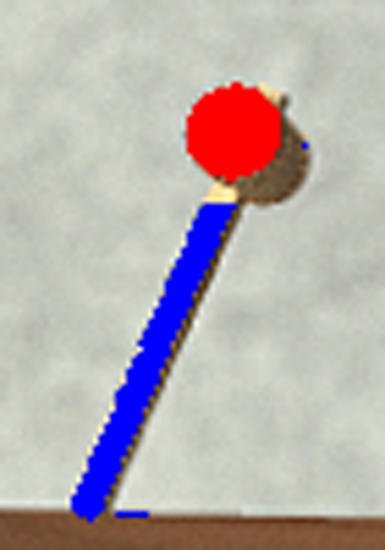

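```bash
python3 -m inch '[0.0285,-0.0055,-0.03,0,0,0,-1,0.0285,-0.0055,-0.03,0,0,0,-1,0.0285,-0.0055,-0.03,0,0,0,-1,0.0285,-0.0055,-0.03,0,0,0,-1,0.0285,-0.0055,-0.03,0,0,0,-1,0.0285,-0.0055,-0.03,0,0,0,-1,0.0285,-0.0055,-0.03,0,0,0,-1,0.0285,-0.0055,-0.03,0,0,0,-1]'; python3 -c "
from cell import env
s=env.state();print(s['joints'],s['eef_pos'],s['tcp_rot'])"
```

```text
t: 1.15
eef_pos: [358.8, 266.2, 259.0]
tcp_rot: [-1.57, -0.0, -0.395]
ft_force: [0.5, 0.7, 0.4]
opening: 1.003
[ 4.90183854e-01  1.83786633e-01  1.91033924e+00  2.50076943e-05
  1.04693407e+00 -6.86027629e-01] [358.78093623 266.15660274 259.01591563] [-1.57037041e+00 -3.20693741e-04 -3.94597416e-01]
```

```bash
python3 -m inch '[0.0285,-0.0055,-0.03,0,0,0,-1,0.0285,-0.0055,-0.03,0,0,0,-1,0.0285,-0.0055,-0.03,0,0,0,-1,0.0285,-0.0055,-0.03,0,0,0,-1,0.0285,-0.0055,-0.03,0,0,0,-1,0.0285,-0.0055,-0.03,0,0,0,-1,0.0285,-0.0055,-0.03,0,0,0,-1,0.0285,-0.0055,-0.03,0,0,0,-1,0,0,0,0,-4.8,0,-1,0,0,0,0,-4.8,0,-1]'; python3 -c "
from cell import env
s=env.state();print(s['joints'],s['eef_pos'],s['tcp_rot'])"
```

```text
t: 2.15
eef_pos: [476.9, -42.8, 302.5]
tcp_rot: [-1.571, 0.0, -0.226]
ft_force: [0.0, 0.2, -0.1]
opening: 0.998
[-2.27667507e-01  1.91574332e-01  1.77539482e+00  1.54877465e-04
  1.17471650e+00 -1.57214583e+00] [476.8834385 -42.8009867 302.5362605] [-1.57065332e+00  9.28070995e-05 -2.26377757e-01]
```

```bash
python3 -m inch '[0,0,0,0,0,-8.5,-1,0,0,0,0,0,-8.5,-1,0,0,0,0,0,-8.5,-1,0,0,0,0,0,-8.5,-1]'
cat > kin.py <<'E'
from h import *
from scipy.optimize import least_squares
s=env.state(); D=[([1.07037,.491549,1.559447,1.091655],[240.3,576.8,214.1]),([.490184,.183787,1.910339,1.046934],[358.78,266.16,259.0]),([-.227667,.191574,1.775395,1.174716],[476.9,-42.8,302.5]),([s['joints'][i] for i in (0,1,2,4)],s['eef_pos'])]
def f(p,j):
    a1,d1,L2,A,B,Lt,o=p; S=j[1]+j[2]; T=S+j[3]
    return np.array([a1+L2*np.sin(j[1])+A*np.sin(S)+B*np.cos(S)+Lt*np.sin(T), d1+L2*np.cos(j[1])+A*np.cos(S)-B*np.sin(S)+Lt*np.cos(T)])
def res(p):
    return np.concatenate([f(p,j)-[np.cos(j[0])*P[0]+np.sin(j[0])*P[1],P[2]] for j,P in D])
r=least_squares(res,[100,300,450,450,50,300,0]); print(r.x.round(1),r.fun.round(2)); print(s['joints'],s['eef_pos'],s['tcp_rot']); np.save("kin.npy",r.x)
E
python3 kin.py
```

```text
t: 2.55
eef_pos: [476.5, -41.5, 303.6]
tcp_rot: [-1.571, -0.601, -0.227]
ft_force: [0.2, -0.4, -0.5]
opening: 1.0
[1.000e-01 1.966e+02 5.870e+02 4.109e+02 4.320e+01 2.719e+02 0.000e+00] [-0.02 -0.05  0.02  0.02  0.    0.02 -0.    0.01]
[-0.22409441 -0.00790155  2.1411596  -0.00423287  0.40738224 -1.5642713 ] [476.4806476  -41.47827719 303.61378782] [-1.57066457 -0.60095766 -0.22729347]
```

```bash
cat > ik.py <<'E'
from mold import *
a1,d1,L2,A,B,Lt,_=np.load("kin.npy")
def ik(r,z,al):  # al: tool pointing angle deg in u-z plane
    T=np.pi/2-np.radians(al); wr=r-Lt*np.sin(T)-a1; wz=z-Lt*np.cos(T)-d1
    F=np.hypot(A,B); D=np.hypot(wr,wz); c=(D*D-L2*L2-F*F)/(2*L2*F)
    if abs(c)>1: return None
    e=np.arccos(c); J3=e+np.arctan2(B,A) # forearm direction angle = J2+J3 - atan2(-)...
    # forearm vec (A sinS+B cosS, A cosS-B sinS) = F at angle S+atan2(B,A)
    J3=e-np.arctan2(B,A)
    J2=np.arctan2(wr,wz)-np.arctan2(F*np.sin(e),L2+F*np.cos(e)); return np.array([J2,J3,T-J2-J3])
if __name__=="__main__":
    print(ik(u@[476.48,-41.48,0],303.6,-90+2*17))
    for a0 in (-10,-20,-30,-40,-50):
        print(a0)
        for q in (1.65,1.65,1.2,.8,.4,0):
            g=lw((156,-14.5,8),q); al=a0-np.degrees(1.65-q); d=np.cos(np.radians(al))*u+np.sin(np.radians(al))*k
            t=g+18.8*d; j=ik(t@u,t[2],al); print(q, None if j is None else j.round(2))
E
python3 ik.py
```

```text
[-0.00682459  2.13662687  0.41837843]
-10
1.65 [ 0.88  2.74 -1.87]
1.65 [ 0.88  2.74 -1.87]
1.2 [ 0.36  2.36 -0.53]
0.8 [0.38 2.   0.22]
0.4 [0.56 1.63 0.81]
0 [0.8  1.27 1.32]
-20
1.65 [ 0.65  2.68 -1.4 ]
1.65 [ 0.65  2.68 -1.4 ]
1.2 [ 0.31  2.26 -0.2 ]
0.8 [0.4  1.89 0.49]
0.4 [0.61 1.51 1.05]
0 [0.88 1.15 1.55]
-30
1.65 [ 0.46  2.59 -0.96]
1.65 [ 0.46  2.59 -0.96]
1.2 [0.29 2.16 0.09]
0.8 [0.44 1.77 0.73]
0.4 [0.68 1.39 1.27]
0 [0.96 1.02 1.77]
-40
1.65 [ 0.34  2.49 -0.57]
1.65 [ 0.34  2.49 -0.57]
1.2 [0.3  2.05 0.36]
0.8 [0.49 1.66 0.97]
0.4 [0.75 1.27 1.49]
0 [1.04 0.9  1.98]
-50
1.65 [ 0.28  2.39 -0.22]
1.65 [ 0.28  2.39 -0.22]
1.2 [0.34 1.94 0.61]
0.8 [0.55 1.55 1.19]
0.4 [0.83 1.16 1.7 ]
0 [1.13 0.78 2.18]
```

Run:
```python
from ik import *
for a0 in (-58,-62,-66,-70,-75):
    print(a0)
    for q in (1.65,1.2,.8,.4,.2,0,-.03):
        g=lw((156,-14.5,8),q); al=a0-np.degrees(1.65-q); d=np.cos(np.radians(al))*u+np.sin(np.radians(al))*k
        t=g+18.8*d; j=ik(t@u,t[2],al); print(q, t.round(0),None if j is None else j.round(2), "wrist z",(t-272*d)[2].round())
```

```text
-58
1.65 [488. -42. 166.] [0.26 2.3  0.02] wrist z 397.0
1.2 [544. -55. 186.] [0.38 1.86 0.8 ] wrist z 457.0
0.8 [597. -68. 182.] [0.61 1.46 1.36] wrist z 443.0
0.4 [644. -78. 157.] [0.89 1.08 1.86] wrist z 366.0
0.2 [663. -83. 137.] [1.04 0.89 2.1 ] wrist z 308.0
0 [678. -86. 115.] [1.19 0.7  2.34] wrist z 240.0
-0.03 [680. -87. 111.] [1.22 0.67 2.37] wrist z 229.0
-62
1.65 [487. -42. 165.] [0.26 2.26 0.14] wrist z 405.0
1.2 [543. -55. 186.] [0.4  1.81 0.89] wrist z 458.0
0.8 [596. -67. 182.] [0.64 1.42 1.44] wrist z 437.0
0.4 [644. -78. 158.] [0.92 1.04 1.94] wrist z 354.0
0.2 [663. -83. 138.] [1.07 0.85 2.18] wrist z 294.0
0 [678. -86. 116.] [1.23 0.66 2.41] wrist z 224.0
-0.03 [680. -87. 112.] [1.25 0.64 2.45] wrist z 213.0
-66
1.65 [486. -42. 165.] [0.26 2.21 0.24] wrist z 413.0
1.2 [542. -55. 186.] [0.42 1.77 0.98] wrist z 458.0
0.8 [595. -67. 183.] [0.67 1.38 1.52] wrist z 430.0
0.4 [643. -78. 158.] [0.96 1.   2.02] wrist z 342.0
0.2 [662. -83. 139.] [1.11 0.81 2.26] wrist z 279.0
0 [677. -86. 117.] [1.26 0.63 2.48] wrist z 208.0
-0.03 [679. -86. 113.] [1.28 0.6  2.52] wrist z 196.0
-70
1.65 [485. -42. 164.] [0.27 2.17 0.35] wrist z 420.0
1.2 [541. -54. 186.] [0.45 1.73 1.07] wrist z 457.0
0.8 [594. -67. 183.] [0.7  1.34 1.6 ] wrist z 422.0
0.4 [642. -78. 159.] [0.99 0.96 2.09] wrist z 328.0
0.2 [661. -82. 141.] [1.14 0.78 2.33] wrist z 264.0
0 [677. -86. 118.] [1.29 0.6  2.55] wrist z 191.0
-0.03 [679. -86. 115.] [1.31 0.57 2.59] wrist z 179.0
-75
1.65 [483. -41. 164.] [0.29 2.12 0.47] wrist z 426.0
1.2 [539. -54. 187.] [0.48 1.68 1.17] wrist z 454.0
0.8 [592. -66. 184.] [0.74 1.3  1.7 ] wrist z 411.0
0.4 [641. -78. 161.] [1.03 0.92 2.19] wrist z 310.0
0.2 [661. -82. 142.] [1.18 0.74 2.42] wrist z 244.0
0 [677. -86. 120.] [1.33 0.57 2.64] wrist z 169.0
-0.03 [679. -86. 116.] [1.35 0.54 2.67] wrist z 157.0
```

```bash
python3 -m inch '[0,0,0,0,0,4,-1,-0.01,0.021,0.0003,0,0,0,-1,-0.01,0.021,0.0003,0,0,0,-1,-0.01,0.021,0.0003,0,0,0,-1,-0.01,0.021,0.0003,0,0,0,-1]'; python3 -c "
from h import *
c=env.read_camera('wrist');cv2.imwrite('pics/w1.png',c['pixels'])
c=env.read_camera('scene');crop(c,220,140,420,340,3,'s1.png')"
```

```text
t: 3.05
eef_pos: [484.2, -42.0, 209.4]
tcp_rot: [-1.571, -0.524, -0.227]
ft_force: [1.7, -0.2, 0.2]
opening: 1.003
```

View pics/w1.png

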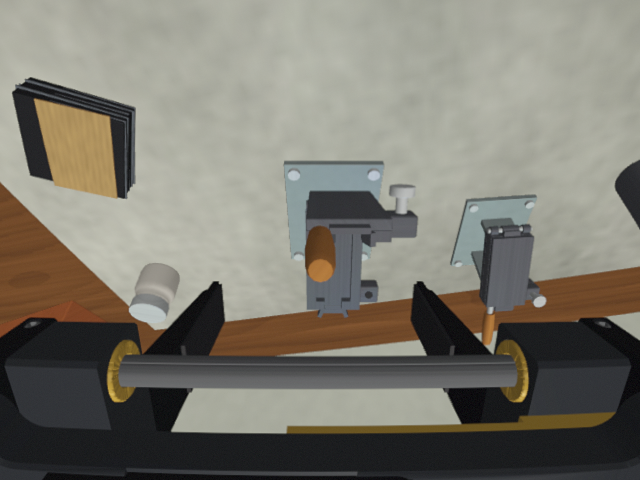

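View pics/s1.png

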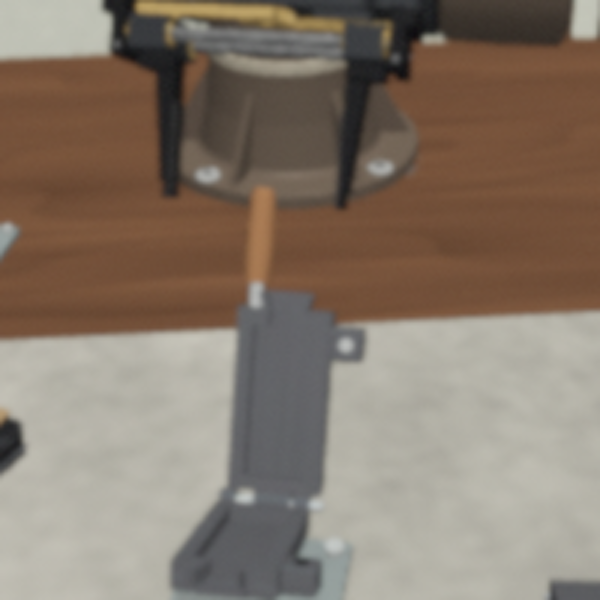

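Wrist view: the grip bar (320,260) is centred between the fingers at (215,·) and (420,·). I'll move down onto it and close.

```bash
python3 -m inch '[-0.01,0.02,0,0,0,0,-1,-0.01,0.02,0,0,0,0,-1,0,0,0,0,0,0,1,0,0,0,0,0,0,1,0,0,0,0,0,0,1,0,0,0,0,0,0,1,0,0,0,0,0,0,1,0,0,0,0,0,0,1]'; python3 -c "
from h import *
c=env.read_camera('scene');crop(c,220,140,420,340,3,'s2.png');print(env.state()['ft_force'],env.state()['moment'])"
```

```text
t: 3.95
eef_pos: [486.8, -42.6, 165.7]
tcp_rot: [-1.571, -0.524, -0.227]
ft_force: [0.1, -0.6, 0.3]
opening: 0.555
[-0.72073234  0.07950313 -0.36524479] [0.10736977 0.27534181 0.03481831]
```

View pics/s2.png

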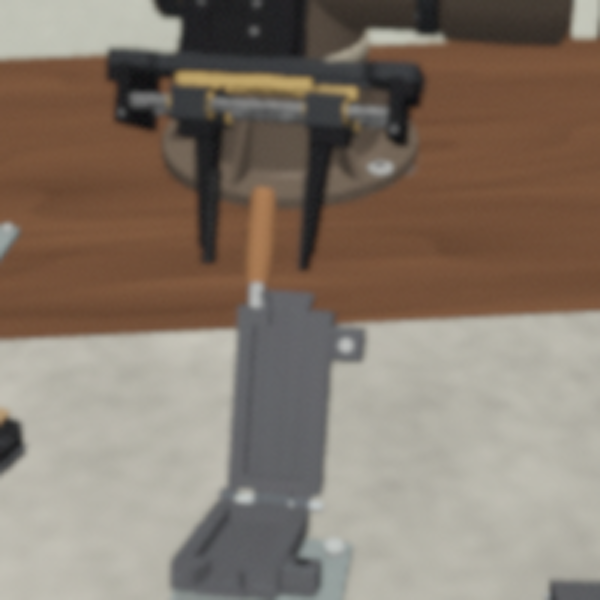

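```bash
python3 -m inch '[0,0,0,0,0,0,1,0,0,0,0,0,0,1,0,0,0,0,0,0,1,0,0,0,0,0,0,1,0,0,0,0,0,0,1,0,0,0,0,0,0,1]'; python3 -m inch '[0,0,0,0,0,0,1,0,0,0,0,0,0,1]'
```

```text
t: 4.6
eef_pos: [486.7, -42.6, 165.2]
tcp_rot: [-1.571, -0.524, -0.227]
ft_force: [-1.0, -0.1, 1.9]
opening: 0.156
t: 4.8
eef_pos: [486.7, -42.6, 165.2]
tcp_rot: [-1.571, -0.524, -0.227]
ft_force: [-1.4, 0.2, 2.0]
opening: 0.158
```

```bash
cat > arc.py <<'E'
from mold import *
from scipy.spatial.transform import Rotation as Rn
import sys
s=env.state(); R=Rn.from_euler("xyz",s["tcp_rot"]); p=R.inv().apply(s["eef_pos"]-O)
print("p tool",p.round(1),"tool y dir angle",np.degrees(np.arctan2(R.apply([0,1,0])[2],R.apply([0,1,0])@u)))
al=np.degrees(np.arctan2((s["eef_pos"]-O)[2],(s["eef_pos"]-O)@u)); print("TCP polar angle",al)
for d in (float(x) for x in sys.argv[1:]): print(d,((Rn.from_euler("z",d,degrees=True).apply(p)-p)/1000).round(5))
E
python3 arc.py 3 1.5 1 -1
```

```text
p tool [  -7.5 -137.4  -15. ] tool y dir angle -60.00214401432373
TCP polar angle 123.12435919817241
3.0 [ 0.0072 -0.0002  0.    ]
1.5 [ 0.0036  -0.00015  0.     ]
1.0 [ 0.0024  -0.00011  0.     ]
-1.0 [-0.0024   0.00015  0.     ]
```

```bash
python3 -m inch '[0.0036,-0.0001,0,0,0,1.5,1,0.0072,-0.0002,0,0,0,3,1,0.0072,-0.0002,0,0,0,3,1,0.0072,-0.0002,0,0,0,3,1,0.0072,-0.0002,0,0,0,3,1,0.0072,-0.0002,0,0,0,3,1]'; python3 arc.py 3
```

```text
t: 5.4
eef_pos: [521.4, -50.6, 181.7]
tcp_rot: [-1.571, -0.232, -0.227]
ft_force: [-0.4, -0.0, -4.9]
opening: 0.158
p tool [  -8.3 -137.3  -15. ] tool y dir angle -76.69754175495825
TCP polar angle 106.74417297718945
3.0 [ 0.0072  -0.00024  0.     ]
```

```bash
python3 -c "
from h import *
c=env.read_camera('scene');crop(c,220,140,420,340,3,'s3.png')"
```

```text
(no output)
```

View pics/s3.png

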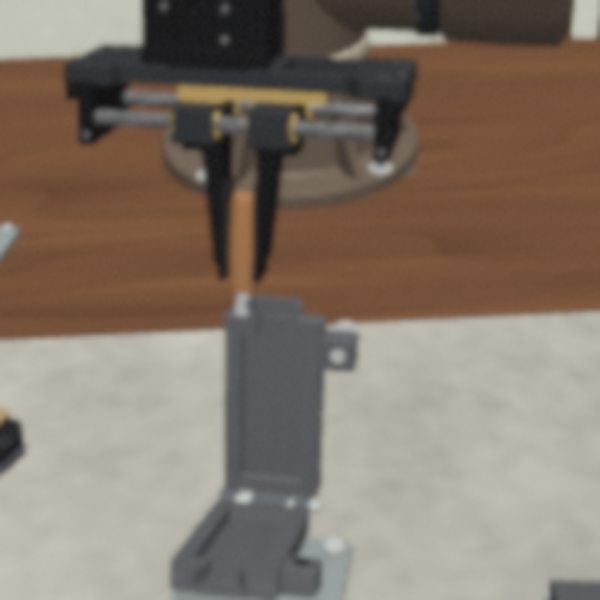

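The bar is held at crop (240,240) and the upper half is turning with the tool, with low force, so I'll continue.

```bash
python3 -m inch '[0.0072,-0.0002,0,0,0,3,1,0.0072,-0.0002,0,0,0,3,1,0.0072,-0.0002,0,0,0,3,1,0.0072,-0.0002,0,0,0,3,1,0.0072,-0.0002,0,0,0,3,1,0.0072,-0.0002,0,0,0,3,1,0.0072,-0.0002,0,0,0,3,1,0.0072,-0.0002,0,0,0,3,1]'; python3 -m inch '[0.0072,-0.0002,0,0,0,3,1,0.0072,-0.0002,0,0,0,3,1,0.0072,-0.0002,0,0,0,3,1,0.0072,-0.0002,0,0,0,3,1,0.0072,-0.0002,0,0,0,3,1,0.0072,-0.0002,0,0,0,3,1,0.0072,-0.0002,0,0,0,3,1,0.0072,-0.0002,0,0,0,3,1]'; python3 arc.py 3 1.5;python3 -c "
from h import *
c=env.read_camera('scene');crop(c,220,140,420,340,3,'s4.png')"
```

```text
t: 6.25
eef_pos: [577.2, -63.5, 186.1]
tcp_rot: [-1.571, 0.185, -0.227]
ft_force: [-1.2, -0.2, -1.1]
opening: 0.156
t: 7.05
eef_pos: [629.8, -75.6, 166.8]
tcp_rot: [-1.571, 0.604, -0.227]
ft_force: [-0.9, 0.3, 0.8]
opening: 0.154
p tool [  -7.4 -136.8  -15. ] tool y dir angle -124.6181596572567
TCP polar angle 58.46869510746715
3.0 [ 0.00717 -0.0002   0.     ]
1.5 [ 0.00358 -0.00015  0.     ]
```

View pics/s4.png

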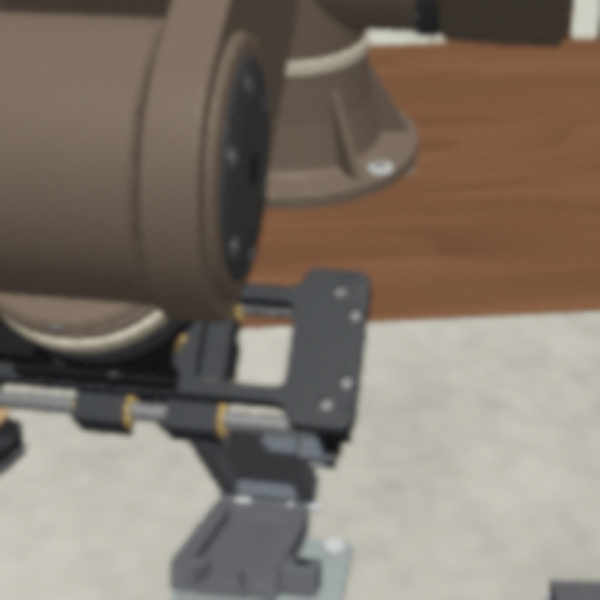

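```bash
python3 -m inch '[0.006,-0.0002,0,0,0,2.5,1,0.006,-0.0002,0,0,0,2.5,1,0.006,-0.0002,0,0,0,2.5,1,0.006,-0.0002,0,0,0,2.5,1,0.006,-0.0002,0,0,0,2.5,1,0.006,-0.0002,0,0,0,2.5,1,0.0036,-0.0001,0,0,0,1.5,1,0.0036,-0.0001,0,0,0,1.5,1]'; python3 -m inch '[0.0036,-0.0001,0,0,0,1.5,1,0.0036,-0.0001,0,0,0,1.5,1,0.0024,-0.0001,0,0,0,1,1,0.0024,-0.0001,0,0,0,1,1,0.0024,-0.0001,0,0,0,1,1,0.0024,-0.0001,0,0,0,1,1]';  python3 arc.py 1
```

```text
t: 7.9
eef_pos: [661.8, -83.1, 138.2]
tcp_rot: [-1.571, 0.917, -0.227]
ft_force: [0.5, 0.2, 0.2]
opening: 0.159
t: 8.5
eef_pos: [671.4, -85.3, 125.0]
tcp_rot: [-1.571, 1.04, -0.227]
ft_force: [-3.6, 0.7, -7.4]
opening: 0.153
p tool [  -6.7 -136.6  -15. ] tool y dir angle -149.56488177906783
TCP polar angle 33.24900805401205
1.0 [ 0.00239 -0.0001   0.     ]
```

```bash
python3 -m inch '[0.0014,0,0,0,0,0.6,1,0.0014,0,0,0,0,0.6,1,0.0014,0,0,0,0,0.6,1,0.0014,0,0,0,0,0.6,1]'; python3 -m inch '[0.0014,0,0,0,0,0.6,1,0.0014,0,0,0,0,0.6,1,0,0,0,0,0,0,1]'; python3 arc.py 1;python3 -c "
from h import *
c=env.read_camera('scene');crop(c,220,200,420,400,3,'s5.png')"
```

```text
t: 8.9
eef_pos: [674.1, -85.9, 120.7]
tcp_rot: [-1.571, 1.081, -0.227]
ft_force: [-4.4, 0.1, -9.2]
opening: 0.156
t: 9.2
eef_pos: [675.5, -86.3, 118.3]
tcp_rot: [-1.57, 1.102, -0.227]
ft_force: [-6.1, 1.4, -8.6]
opening: 0.156
p tool [  -7.3 -136.7  -15. ] tool y dir angle -153.1449636841338
TCP polar angle 29.929017037489697
1.0 [ 0.00239 -0.00011  0.     ]
```

View pics/s5.png

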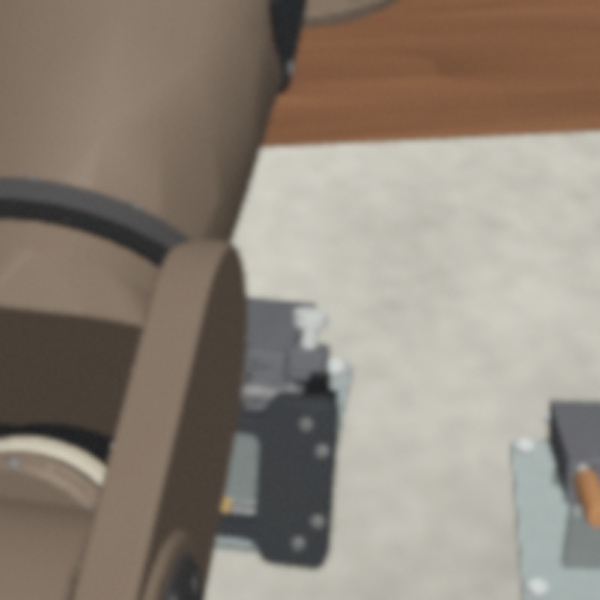

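```bash
cat > ft.py <<'E'
from mold import *
from scipy.spatial.transform import Rotation as Rn
s=env.state(); R=Rn.from_euler("xyz",s["tcp_rot"]); print("F tool",R.inv().apply(s["ft_force"]).round(1),"M tool",R.inv().apply(s["moment"]).round(2), "ang",np.degrees(np.arctan2(R.apply([0,1,0])[2],R.apply([0,1,0])@u)).round(2))
E
python3 -m inch '[0.001,0.0003,0,0,0,0.4,1,0.001,0.0003,0,0,0,0.4,1]'; python3 ft.py;python3 -m inch '[0.001,0.0003,0,0,0,0.4,1]'; python3 ft.py
```

```text
t: 9.45
eef_pos: [676.0, -86.4, 117.1]
tcp_rot: [-1.571, 1.114, -0.227]
ft_force: [3.7, -1.3, -4.1]
opening: 0.157
F tool [ 5.4 -1.7 -0.4] M tool [-0.22  0.05 -1.87] ang -153.83
t: 9.55
eef_pos: [676.4, -86.6, 116.3]
tcp_rot: [-1.57, 1.12, -0.227]
ft_force: [7.8, -3.7, -1.7]
opening: 0.161
F tool [ 5.2 -6.8 -1.9] M tool [-0.12  0.09 -1.86] ang -154.2
```

```bash
python3 -m inch '[0.001,0,0,0,0,0.4,1,0,0,0,0,0,0,1]'; python3 ft.py
```

```text
t: 9.75
eef_pos: [676.9, -86.7, 115.4]
tcp_rot: [-1.57, 1.127, -0.227]
ft_force: [4.5, -1.8, -3.3]
opening: 0.157
F tool [ 5.  -2.9 -0.7] M tool [-0.02  0.06 -1.7 ] ang -154.6
```

```bash
python3 -m inch '[0.001,0,0,0,0,0.4,1,0,0,0,0,0,0,1]'; python3 ft.py; python3 -m inch '[0.001,0,0,0,0,0.4,1,0,0,0,0,0,0,1]'; python3 ft.py; python3 -c "
from h import *
c=env.read_camera('scene');crop(c,290,290,350,350,8,'s6.png')"
```

```text
t: 9.95
eef_pos: [677.3, -86.8, 114.5]
tcp_rot: [-1.57, 1.135, -0.227]
ft_force: [7.3, -2.0, -1.7]
opening: 0.155
F tool [ 4.7 -6.1 -0.3] M tool [-0.04  0.05 -1.61] ang -155.01
t: 10.15
eef_pos: [677.7, -86.9, 113.7]
tcp_rot: [-1.57, 1.142, -0.227]
ft_force: [7.5, -1.5, -0.4]
opening: 0.159
F tool [ 3.5 -6.8  0.2] M tool [-0.04 -0.01 -1.58] ang -155.41
```

View pics/s6.png

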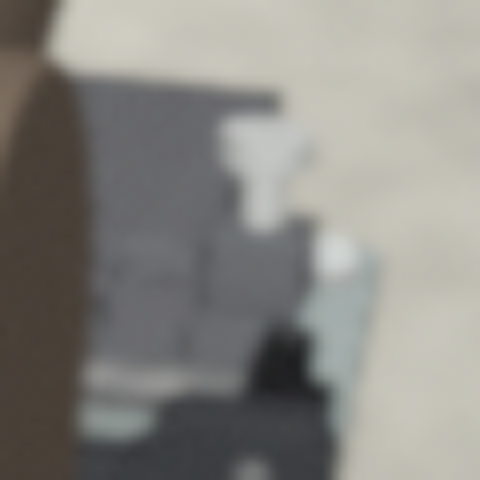

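```bash
python3 -m inch '[0.001,0,0,0,0,0.4,1,0,0,0,0,0,0,1]'; python3 ft.py; python3 -m inch '[0.001,0,0,0,0,0.4,1,0,0,0,0,0,0,1]'; python3 ft.py
```

```text
t: 10.4
eef_pos: [678.1, -87.0, 112.9]
tcp_rot: [-1.57, 1.149, -0.227]
ft_force: [7.0, -2.7, -0.3]
opening: 0.16
F tool [ 3.3 -6.7 -1. ] M tool [-0.02  0.05 -1.49] ang -155.81
t: 10.6
eef_pos: [678.5, -87.1, 112.1]
tcp_rot: [-1.57, 1.156, -0.227]
ft_force: [6.9, -2.2, 1.3]
opening: 0.16
F tool [ 1.7 -7.1 -0.6] M tool [-0.03  0.02 -1.31] ang -156.23
```

```bash
python3 -c "
from h import *
c=env.read_camera('wrist');cv2.imwrite('pics/w7.png',c['pixels'])"
```

```text
(no output)
```

View pics/w7.png

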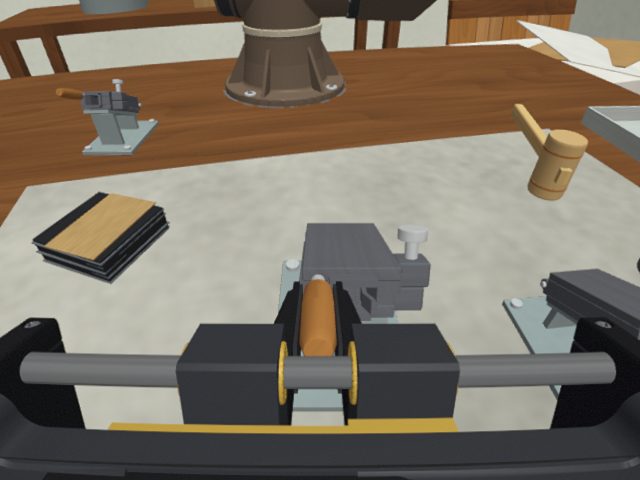

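```bash
python3 -c "
import cv2
i=cv2.imread('pics/w7.png')[210:330,270:450]; cv2.imwrite('pics/w7c.png',cv2.resize(i,None,fx=4.4,fy=4.4,interpolation=cv2.INTER_CUBIC))"
```

```text
(no output)
```

View pics/w7c.png

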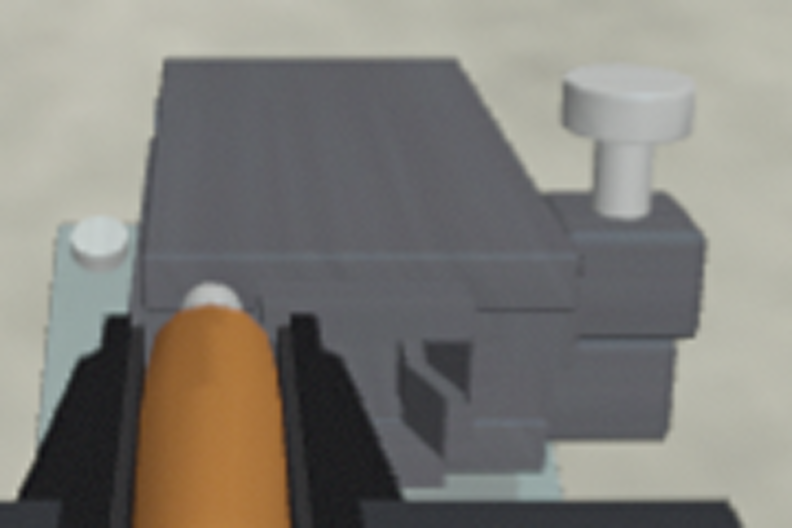

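The mould looks closed: the upper lug rests on the lower one, at crop (635,340). The upper half is shifted about 5 mm to the lug side (+y). I'll release and lift off.

```bash
python3 -m inch '[0,0,0,0,0,0,-1,0,0,0,0,0,0,-1,0,0,0,0,0,0,-1,0,0,0,0,0,0,-1,0,0,0,0,0,0,-1]';python3 ft.py
python3 - <<'E'
from ik import *
for h in (0,40,80,120):
    p=lw((45,0,h)); t=p-18.8*Z; print(t.round(1),ik(t@u,t[2],-65))
for h in (23,37,60,100):  # mallet strike: grasp at 38 above face
    p=lw((96,37,h+38)); t=p-18.8*Z; print(t.round(1),ik(t@u,t[2],-65), t@u,t@v)
E
```

```text
t: 11.15
eef_pos: [677.9, -86.8, 111.0]
tcp_rot: [-1.571, 1.158, -0.227]
ft_force: [0.1, -0.4, 0.9]
opening: 0.523
F tool [-0.7 -0.5 -0.3] M tool [ 0.01  0.03 -0.46] ang -156.33
[610.8 -55.8  52. ] [0.60419628 2.03701806 0.064046  ]
[594.4 -52.   88.2] [0.52268605 2.05594158 0.1266327 ]
[577.9 -48.2 124.5] [0.44048708 2.06708594 0.19768731]
[561.4 -44.4 160.7] [0.35847286 2.07027632 0.27651116]
[639.1 -24.4 128.8] [0.49118731 1.93686641 0.27720662] 628.171056910061 120.00000000000003
[633.3 -23.1 141.5] [0.46485528 1.9399741  0.30043096] 622.2544012456912 120.00000000000003
[623.8 -20.9 162.4] [0.4218004  1.9431142  0.34034574] 612.5341812256551 120.00000000000004
[607.4 -17.1 198.6] [0.34791702 1.94273076 0.41461256] 595.629450756027 120.00000000000001
```

```bash
python3 -m inch '[0,0,0,0,0,0,-1,0,0,0,0,0,0,-1,-0.02,0,0,0,0,0,-1,-0.025,0,0,0,0,0,-1,-0.025,0,0,0,0,0,-1,-0.025,0,0,0,0,0,-1,-0.025,0,0,0,0,0,-1]';python3 ft.py; python3 -c "
from h import *
c=env.read_camera('wrist');cv2.imwrite('pics/w8.png',c['pixels'][:330])"
```

```text
t: 11.85
eef_pos: [630.5, -75.9, 221.9]
tcp_rot: [-1.571, 1.157, -0.227]
ft_force: [0.7, 0.7, -0.4]
opening: 0.996
F tool [ 0.6 -0.3  0.9] M tool [ 0.06 -0.06 -0.42] ang -156.3
```

View pics/w8.png

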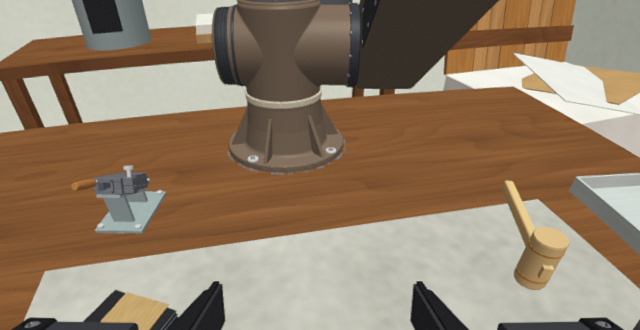

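```bash
python3 -m inch '[0,0,0,0,0,-8.13,-1,0,0,0,0,0,-8.13,-1,0,0,0,0,0,-8.13,-1,0,0,0,0,0,-8.13,-1,0,0,0,0,0,-8.13,-1,0,0,0,0,0,-8.13,-1,0,0,0,0,0,-8.13,-1,0,0,0,0,0,-8.13,-1,0,0,0,0,0,-8.13,-1,0,0,0,0,0,-8.13,-1]';python3 ft.py
python3 - <<'E'
from mold import *
c=env.read_camera('wrist');cv2.imwrite('pics/w9.png',c['pixels']); np.savez('w9.npz',**c)
t=env.read_camera('top'); crop(t,280,120,400,240,5,'t9.png')
E
```

```text
t: 12.9
eef_pos: [631.2, -76.0, 221.9]
tcp_rot: [-1.571, -0.269, -0.227]
ft_force: [1.4, 0.7, -0.0]
opening: 0.999
F tool [1.2 0.4 1. ] M tool [0.04 0.02 0.07] ang -74.59
```

View pics/w9.png

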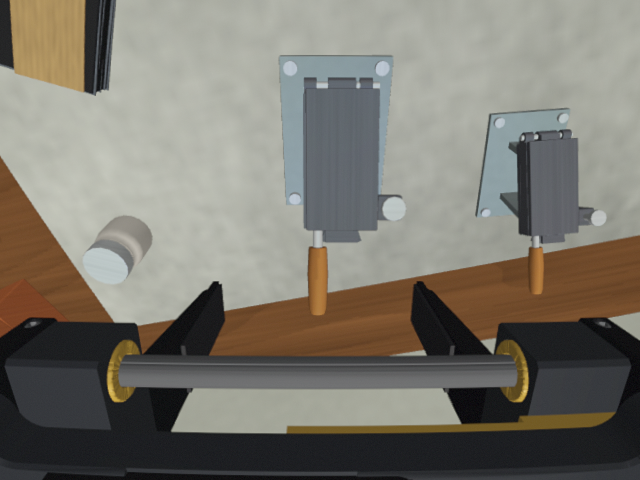

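View pics/t9.png

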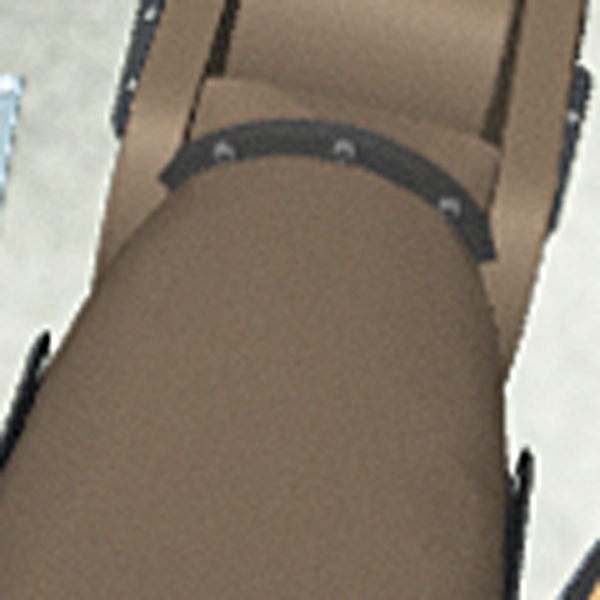

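Wrist view: the mould is closed, with the pin head at (394,209) and the upper half spanning columns 303–379, rows 88–230. I'll measure these in the mould's frame.

Run:
```python
from mold import *
c=dict(np.load('w9.npz')); B=np.stack([X,v,Z])
pts=[(394,209),(390,206),(398,212),(310,100),(370,100),(310,220),(372,220),(340,160),(318,250),(318,300),(285,150),(290,68),(383,68),(294,199)]
for p,w in zip(pts,dep(c,pts)): print(p,w.round(1),(B@(w-O)).round(1))
# upper half top face edges on plane z=16
R=np.asarray(c["R"]);C=-R.T@c["t"]
def onp(px,z):
    D=np.c_[und(c,px),np.ones(len(px))]@R; n=Z; s=((z-(C-O)@n)/(D@n)); W=C+D*s[:,None]; return (W-O)@B.T
g=cv2.cvtColor(c["pixels"],cv2.COLOR_BGR2GRAY).astype(float)
for r in (110,140,170,190,220):
    row=g[r-1:r+2].mean(0); gr=np.gradient(row)
    l=295+np.argmin(gr[295:315]); rr=370+np.argmax(gr[370:388]); print(r,l,rr,onp(np.array([(l,r),(rr,r)],float),16).round(1).tolist())
m=(g>170)&(np.indices(g.shape)[1]>380)&(np.indices(g.shape)[1]<410)&(np.indices(g.shape)[0]>190)&(np.indices(g.shape)[0]<225)
cs,_=cv2.findContours(m.astype(np.uint8),cv2.RETR_EXTERNAL,cv2.CHAIN_APPROX_NONE); ct=max(cs,key=cv2.contourArea); e=cv2.fitEllipse(ct); print(e); print("pin",onp(np.array([e[0]]),37),onp(np.array([e[0]]),35))
crop(c,270,40,420,250,2.8,'w9c.png')
```

```text
(394, 209) [644.4 -21.1 123.9] [97.9 41.4 35.9]
(390, 206) [642.9 -23.4 120.9] [95.9 38.9 33.5]
(398, 212) [647.6 -18.5 123.8] [100.2  44.6  34.7]
(310, 100) [566.6 -66.3  71.7] [ 16.4 -20.2  16.3]
(370, 100) [576.6 -22.1  72.3] [16.5 25.2 16.9]
(310, 220) [646.6 -85.  110.9] [107.4 -20.3  17.1]
(372, 220) [657.8 -37.7 110.4] [107.4  28.3  16.5]
(340, 160) [610.7 -53.   92.5] [61.4  2.7 18.2]
(318, 250) [668.9 -83.7 121.1] [131.1 -14.1  17.3]
(318, 300) [705.2 -92.  137.9] [172.  -14.1  16.8]
(285, 150) [ 618.4 -105.    12.5] [ 45.  -46.2 -62.3]
(290, 68) [547.5 -80.6  14.9] [-21.5 -38.4 -28.7]
(383, 68) [565.5  -1.9  15.3] [-21.6  42.3 -28.3]
(294, 199) [ 670.  -109.5   15.7] [ 92.9 -38.9 -81.1]
110 303 379 [[23.7, -25.5, 16.0], [23.6, 32.3, 16.0]]
140 303 379 [[46.1, -25.6, 16.0], [46.0, 32.7, 16.0]]
170 303 378 [[68.8, -25.7, 16.0], [68.8, 32.3, 16.0]]
190 303 378 [[84.2, -25.7, 16.0], [84.1, 32.6, 16.0]]
220 303 377 [[107.5, -25.8, 16.0], [107.5, 32.3, 16.0]]
((394.1371154785156, 208.5941162109375), (22.32314109802246, 23.141082763671875), 35.70185470581055)
pin [[97.60195076 41.24248489 37.        ]] [[97.68850857 41.65186267 35.        ]]
```

View pics/w9c.png

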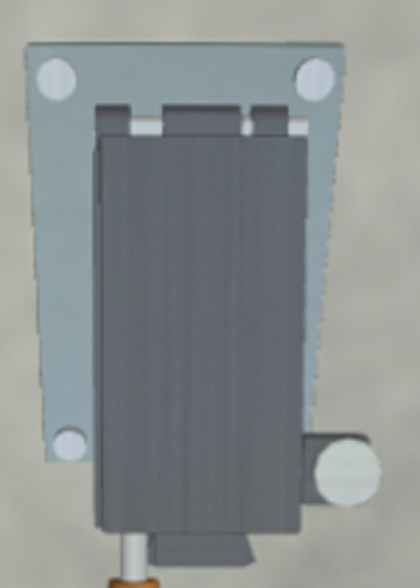

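```bash
python3 -m inch '[-0.0187,0,0.0039,0,0,0,-1,-0.0187,0,0.0039,0,0,0,-1,-0.0187,0,0.0039,0,0,0,-1,-0.0187,0,0.0039,0,0,0,-1,0,0.025,0,0,0,0,-1,0,0.025,0,0,0,0,-1,0,0.025,0,0,0,0,-1,0,0.015,0,0,0,0,-1]'; python3 ft.py;  python3 - <<'E'
from mold import *
s=env.state();print((s['eef_pos']-O)@u,(s['eef_pos']-O)@v,s['joints'].round(3))
c=env.read_camera('wrist');cv2.imwrite('pics/w10.png',c['pixels'])
t=env.read_camera('scene'); crop(t,250,220,400,380,4,'s10.png')
E
```

```text
t: 13.8
eef_pos: [587.4, -50.0, 112.6]
tcp_rot: [-1.571, -0.257, -0.227]
ft_force: [0.2, 0.3, 0.8]
opening: 0.997
F tool [ 0.3 -0.7  0.4] M tool [0.03 0.01 0.13] ang -75.26
24.59190353057594 0.4681421390243006 [-0.193  0.495  1.928 -0.02   0.462 -1.519]
```

View pics/w10.png

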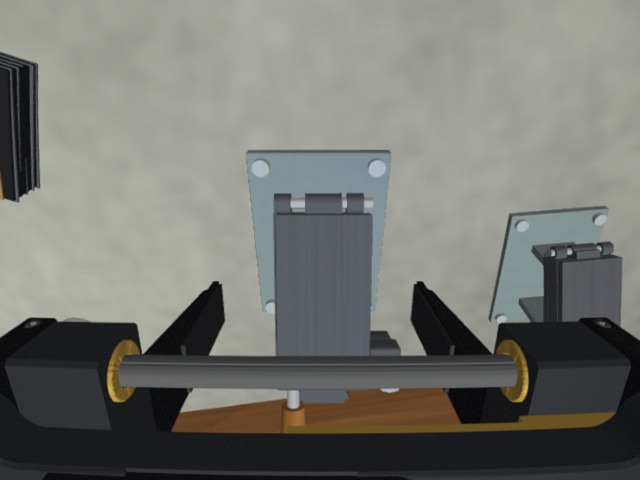

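View pics/s10.png

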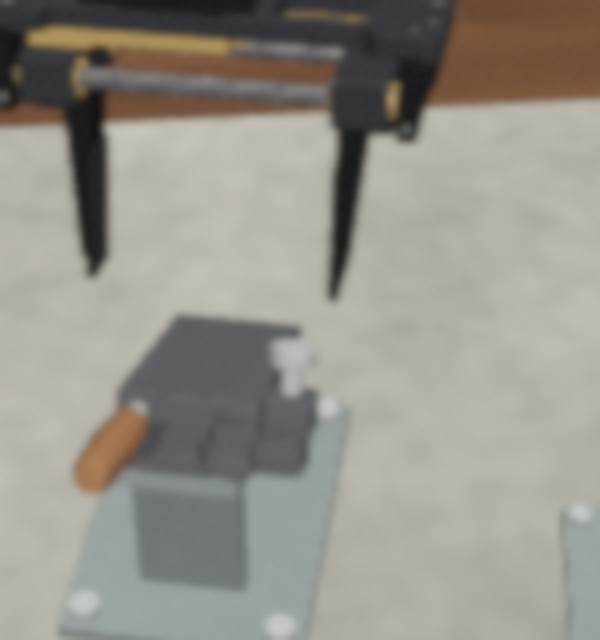

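```bash
python3 -m inch '[0.0006,0.0218,0,0,0,0,-1,0.0006,0.0218,0,0,0,0,-1,0.0006,0.0218,0,0,0,0,-1,0,0,0,0,0,0,-1]'; python3 ft.py; python3 -m inch '[0,0,0,0,0,0,0.5,0,0,0,0,0,0,0.5,0,0,0,0,0,0,0.5,0,0,0,0,0,0,0.5]'; python3 ft.py
```

```text
t: 14.3
eef_pos: [605.1, -54.1, 50.3]
tcp_rot: [-1.571, -0.258, -0.227]
ft_force: [0.3, 0.2, 0.3]
opening: 1.0
F tool [ 0.3 -0.3  0.3] M tool [-0.02 -0.01  0.18] ang -75.22
t: 14.7
eef_pos: [605.2, -53.9, 52.8]
tcp_rot: [-1.571, -0.263, -0.227]
ft_force: [-0.7, 0.1, -0.3]
opening: 0.721
F tool [-0.8  0.1 -0. ] M tool [0.01 0.03 0.14] ang -74.94
```

```bash
python3 -m inch '[0,0,0,0,0,0,1,0,0,0,0,0,0,1]'; python3 ft.py; python3 -m inch '[0,0,0,0,0,0,1,0,0,0,0,0,0,1,0,0,0,0,0,0,1]'; python3 ft.py; python3 -c "
from h import *
c=env.read_camera('wrist');cv2.imwrite('pics/w11.png',c['pixels']);print(env.state()['joints'].round(3))"
```

```text
t: 14.9
eef_pos: [605.2, -53.4, 52.3]
tcp_rot: [-1.57, -0.263, -0.227]
ft_force: [-0.2, 3.7, 3.5]
opening: 0.59
F tool [-0.1 -3.6  3.6] M tool [ 0.95 -0.01  0.17] ang -74.96
t: 15.2
eef_pos: [605.2, -53.4, 52.3]
tcp_rot: [-1.57, -0.263, -0.227]
ft_force: [0.5, 5.4, 3.0]
opening: 0.587
F tool [ 0.1 -3.   5.4] M tool [1.07 0.05 0.13] ang -74.96
[-0.193  0.61   1.929 -0.025  0.341 -1.514]
```

View pics/w11.png

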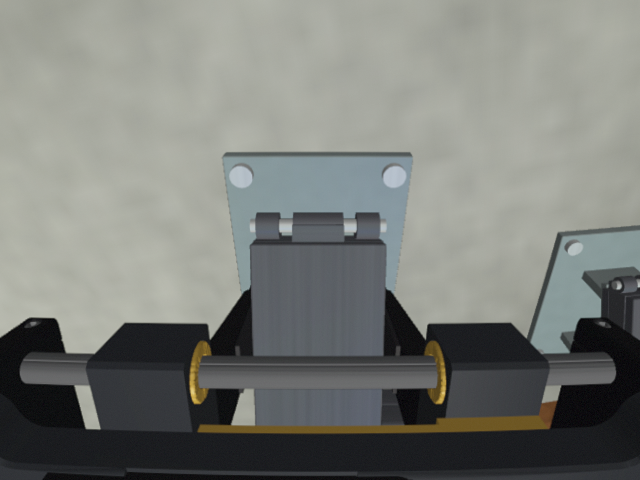

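The pinch reads 55.8 mm, the 56 mm width, with a 5 N reaction, so the halves are flush. I'll open, retreat and look.

```bash
python3 -m inch '[0,0,0,0,0,0,-1,0,0,0,0,0,0,-1,0,0,0,0,0,0,-1,0,-0.02,0,0,0,0,-1,0,-0.025,0,0,0,0,-1,0,-0.03,0,0,0,0,-1,0,-0.03,0,0,0,0,-1,0,-0.03,0,0,0,0,-1]'; python3 ft.py; python3 -c "
from h import *
c=env.read_camera('wrist');cv2.imwrite('pics/w12.png',c['pixels']);np.savez('w12.npz',**c)
c=env.read_camera('scene');crop(c,250,220,400,380,3.7,'s12.png')"
```

```text
t: 16.05
eef_pos: [570.4, -46.1, 183.3]
tcp_rot: [-1.571, -0.262, -0.227]
ft_force: [-0.1, 0.4, -0.4]
opening: 1.0
F tool [-0.3  0.3  0.4] M tool [-0.01  0.02  0.17] ang -75.02
```

View pics/w12.png

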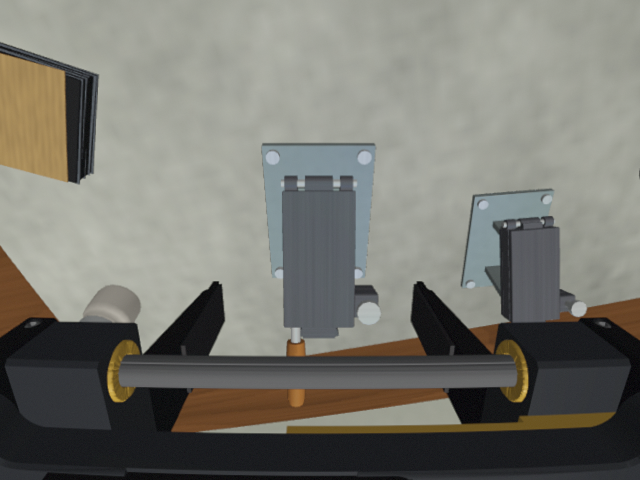

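View pics/s12.png

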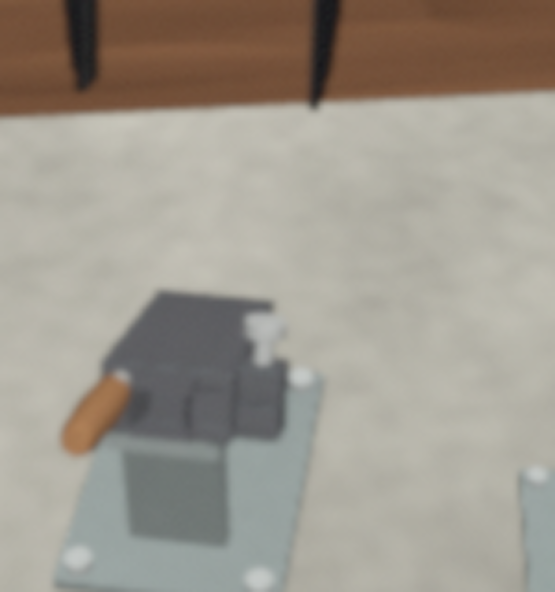

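The lug sides now line up at scene crop (285,400) and the upper half sits centred between the foot screws, so it is flush. Next I'll measure the pin and plan the mallet grasp.

```bash
sed -i 's/83\*v/84*v/' mold.py
python3 - <<'E'
from mold import *
c=dict(np.load('w12.npz')); B=np.stack([X,v,Z]); R=np.asarray(c["R"]);C=-R.T@c["t"]
def onp(px,z):
    D=np.c_[und(c,px),np.ones(len(px))]@R; s=((z-(C-O)@Z)/(D@Z)); return (C+D*s[:,None]-O)@B.T
g=cv2.cvtColor(c["pixels"],cv2.COLOR_BGR2GRAY).astype(float); I=np.indices(g.shape)
m=(g>165)&(I[1]>355)&(I[1]<383)&(I[0]>297)&(I[0]<327)
cs,_=cv2.findContours(m.astype(np.uint8),cv2.RETR_EXTERNAL,cv2.CHAIN_APPROX_NONE); ct=max(cs,key=cv2.contourArea); e=cv2.fitEllipse(ct); print(e,onp(np.array([e[0]]),36)); print((B@(dep(c,[(369,313),(367,311),(371,315)])-O).T).T)
for r in (210,240,270,300):
    gr=np.gradient(g[r-1:r+2].mean(0)); l=275+np.argmin(gr[275:292]); rr=348+np.argmax(gr[348:362]); print(r,onp(np.array([(l,r),(rr,r)],float),16).round(1).tolist())
print("pour end edge", onp(np.array([(318,327.),(305,327)]),16))
# mallet grasp
s=env.state(); print(s['eef_pos'],s['joints'].round(2));
E
```

```text
((368.8121032714844, 313.18902587890625), (21.10897445678711, 22.036367416381836), 61.784889221191406) [[97.50085973 37.86100346 36.        ]]
[[97.57407231 38.09220664 35.33023769]
 [95.87508027 36.51054956 35.83869124]
 [98.81077456 39.4717069  36.24776246]]
210 [[22.5, -27.9, 16.0], [22.5, 28.6, 16.0]]
240 [[45.5, -27.4, 16.0], [45.5, 28.9, 16.0]]
270 [[69.1, -27.7, 16.0], [69.1, 28.4, 16.0]]
300 [[93.2, -27.2, 16.0], [93.2, 29.6, 16.0]]
pour end edge [[115.38611685   0.38848485  16.        ]
 [115.39545107  -9.9756929   16.        ]]
[571.56343383 -46.20348581 185.82377305] [-0.19  0.37  1.9  -0.02  0.61 -1.52]
```

```bash
sed -i 's/O=559\*u/O=560.3*u/' mold.py; python3 -m inch '[0,0,0,0,0,7.5,-1,0,0,0,0,0,7.5,-1,0,0,0,0,7.8,0,-1,-0.0219,0,0.0277,0,0,0,-1,-0.0219,0,0.0277,0,0,0,-1,-0.0219,0,0.0277,0,0,0,-1,-0.0219,0,0.0277,0,0,0,-1,-0.0219,0,0.0277,0,0,0,-1,-0.0219,0,0.0277,0,0,0,-1,-0.0219,0,0.0277,0,0,0,-1]';python3 -m inch '[-0.0219,0,0.0277,0,0,0,-1,-0.0219,0,0.0277,0,0,0,-1,0,0,0,0,0,0,-1]'
python3 - <<'E'
from h import *
c=env.read_camera('wrist');cv2.imwrite('pics/w13.png',c['pixels']);np.savez('w13.npz',**c)
s=env.state();print(s['eef_pos'],s['tcp_rot'])
E
```

```text
t: 17.15
eef_pos: [495.9, 190.8, 181.4]
tcp_rot: [-1.571, 0.001, -0.364]
ft_force: [0.7, 0.3, -0.1]
opening: 1.003
t: 17.45
eef_pos: [474.1, 259.8, 181.4]
tcp_rot: [-1.571, 0.001, -0.36]
ft_force: [0.2, -0.1, 0.2]
opening: 0.998
[474.61264595 258.31750284 181.32976754] [-1.57149817e+00  8.05352883e-04 -3.60603356e-01]
```

View pics/w13.png

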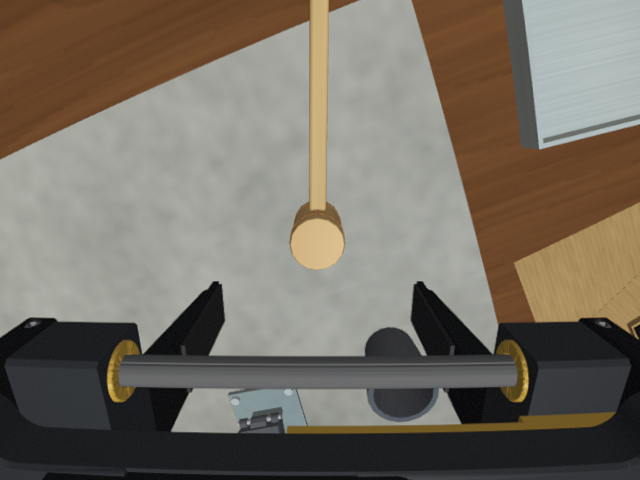

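Run:
```python
from h import *
c=dict(np.load('w13.npz')); hsv=cv2.cvtColor(c['pixels'],cv2.COLOR_BGR2HSV)
m=cv2.inRange(hsv,(10,60,190),(30,255,255)); m[:, :280]=0; m[:,360:]=0; m[290:]=0
h=cv2.morphologyEx(m,cv2.MORPH_OPEN,cv2.getStructuringElement(cv2.MORPH_ELLIPSE,(31,31)))
cs,_=cv2.findContours(h,cv2.RETR_EXTERNAL,cv2.CHAIN_APPROX_NONE); e=cv2.fitEllipse(max(cs,key=cv2.contourArea)); print(e,plane(c,[e[0]],76))
print(plane(c,[(317.5,30),(318,190)],48)); t=env.read_camera('top'); cv2.imwrite('pics/t13.png',t['pixels'])
```

```text
((317.0445556640625, 243.74949645996094), (49.26850891113281, 51.0931282043457), 94.26644897460938) [[477.70801937 258.78158213  76.        ]]
[[330.64056289 314.52177597  48.        ]
 [442.79535403 272.71999876  48.        ]]
```

```bash
python3 -m inch '[0.0024,0.025,0.0008,0,0,0,-1,0,0.025,0,0,0,0,-1,0,0.025,0,0,0,0,-1,0,0.025,0,0,0,0,-1,0,0.025,0,0,0,0,-1,0,0.02,0,0,0,0,-1,0,0.013,0,0,0,0,-1,0,0,0,0,0,0,1,0,0,0,0,0,0,1,0,0,0,0,0,0,1]';python3 -m inch '[0,0,0,0,0,0,1,0,0,0,0,0,0,1,0,0,0,0,0,0,1,0,0,0,0,0,0,1,0,0,0,0,0,0,1,0,0,0,0,0,0,1]'; python3 ft.py
```

```text
t: 18.55
eef_pos: [478.4, 256.9, 25.1]
tcp_rot: [-1.57, -0.001, -0.364]
ft_force: [-0.5, 0.3, -0.7]
opening: 0.805
t: 19.15
eef_pos: [478.0, 257.0, 24.5]
tcp_rot: [-1.57, -0.0, -0.363]
ft_force: [0.2, 1.6, 2.6]
opening: 0.461
F tool [-0.4 -2.6  1.6] M tool [-0.   -0.01  0.09] ang -89.98
```

```bash
python3 -m inch '[0,-0.02,0,0,0,0,1,0,-0.03,0,0,0,0,1,0,-0.04,0,0,0,0,1,0,-0.04,0,0,0,0,1,0,-0.04,0,0,0,0,1,0,-0.03,0,0,-3.9,0,1,0,0,0,0,-3.9,0,1]'; python3 ft.py
python3 - <<'E'
from mold import *
t=lw((96,37,36+30+24.5)); print(t,t@u,t@v); s=env.state(); d=t-s['eef_pos']; print(s['tcp_rot'],d@u,d@v,d[2])
c=env.read_camera('scene');crop(c,330,120,530,320,3,'s14.png')
E
```

```text
t: 19.85
eef_pos: [478.9, 257.4, 228.1]
tcp_rot: [-1.567, -0.005, -0.224]
ft_force: [0.3, 0.1, -2.5]
opening: 0.461
F tool [0.3 2.5 0.1] M tool [ 0.07  0.04 -0.04] ang -89.71
[620.66754012 -19.10959523 172.59220785] 609.0585948679851 121.00000000000004
[-1.56732296 -0.00511624 -0.22440539] 200.31429385042577 -237.506366337609 -55.547788366149064
```

View pics/s14.png

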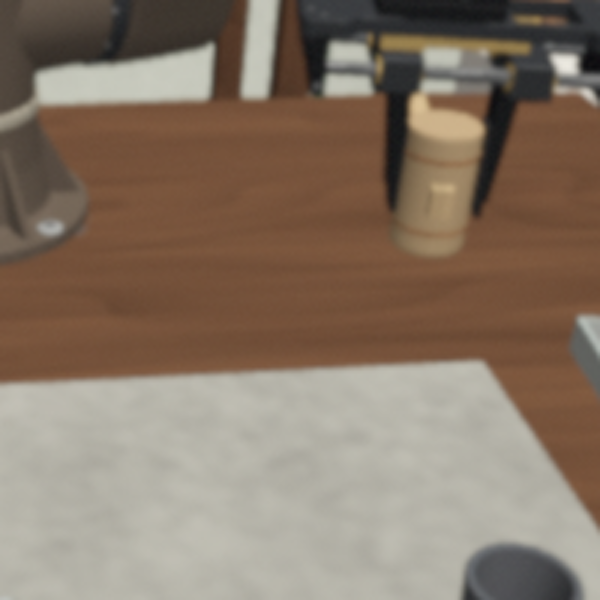

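The mallet is held upright in the jaws, at crop (435,180). I'll carry it over the pin.

```bash
python3 -m inch '[0.025,0,-0.0297,0,0,0,1,0.025,0,-0.0297,0,0,0,1,0.025,0,-0.0297,0,0,0,1,0.025,0,-0.0297,0,0,0,1,0.025,0,-0.0297,0,0,0,1,0.025,0,-0.0297,0,0,0,1,0.025,0,-0.0297,0,0,0,1,0.025,0,-0.0297,0,0,0,1]'; python3 -m inch '[0,0,0,0,0,-8.3,1,0,0,0,0,0,-8.3,1,0,0,0,0,0,-8.4,1,0,0,0,0,0,0,1,0,0,0,0,0,0,1]'
cat > rel.py <<'E'
from mold import *
from scipy.spatial.transform import Rotation as Rn
import sys
h=float(sys.argv[1]); off=float(sys.argv[2]) if len(sys.argv)>2 else 24.5
s=env.state(); R=Rn.from_euler("xyz",s["tcp_rot"]); T=R.as_matrix()
print("tool in lower frame: y.",(np.stack([X,v,Z])@T[:,1]).round(4)," z.",(np.stack([X,v,Z])@T[:,2]).round(4))
f=s['eef_pos']-O+off*T[:,1]; print("face centre lower",(np.stack([X,v,Z])@f).round(1))
t=lw((96,37,h))-O-f; print("shift needed tool", (R.inv().apply(t)).round(1)); print("F",R.inv().apply(s["ft_force"]).round(1),s['joints'].round(3))
E
python3 rel.py 60
```

```text
t: 20.7
eef_pos: [619.3, -21.2, 223.2]
tcp_rot: [-1.571, 0.002, -0.229]
ft_force: [-0.1, 0.6, -2.1]
opening: 0.462
t: 21.2
eef_pos: [618.7, -19.6, 223.8]
tcp_rot: [-1.571, -0.432, -0.228]
ft_force: [0.5, 0.4, -0.8]
opening: 0.459
tool in lower frame: y. [-4.1e-03 -4.0e-04 -1.0e+00]  z. [ 1.e-03  1.e+00 -4.e-04]
face centre lower [115.9  36.1 113.2]
shift needed tool [-19.6  53.3   0.9]
F [0.  0.9 0.6] [-0.118  0.344  1.861 -0.095  0.508 -1.388]
```

```bash
python3 -m inch '[-0.01,0.0135,0.0005,0,0,-0.2,1,-0.0096,0.0135,0.0004,0,0,0,1,0,0.0135,0,0,0,0,1,0,0.013,0,0,0,0,1,0,0,0,0,0,0,1]'; python3 rel.py 45
python3 - <<'E'
from h import *
c=env.read_camera('wrist');cv2.imwrite('pics/w15.png',c['pixels'])
c=env.read_camera('scene');crop(c,260,240,380,360,5,'s15.png')
c=env.read_camera('top');crop(c,260,120,400,240,5,'t15.png')
E
```

```text
t: 21.7
eef_pos: [625.1, -20.3, 165.7]
tcp_rot: [-1.571, -0.437, -0.228]
ft_force: [-0.0, -0.1, -1.5]
opening: 0.457
tool in lower frame: y. [ 7.e-04 -6.e-04 -1.e+00]  z. [ 7.e-04  1.e+00 -6.e-04]
face centre lower [97.2 36.8 57.8]
shift needed tool [-1.2 12.8  0.2]
F [-0.6  1.3 -0.1] [-0.118  0.43   1.914 -0.131  0.366 -1.348]
```

View pics/w15.png

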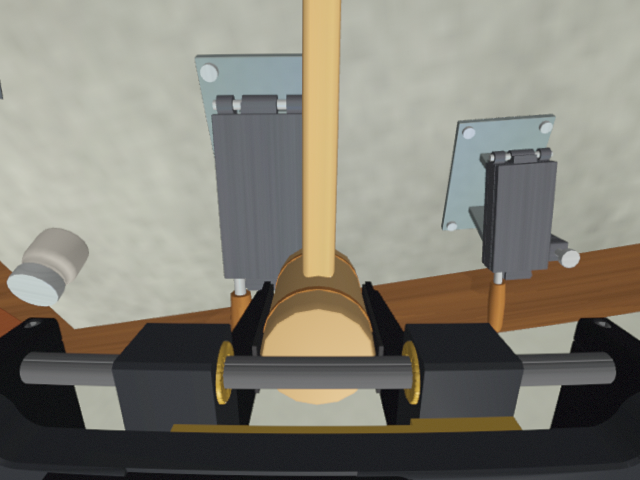

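View pics/s15.png

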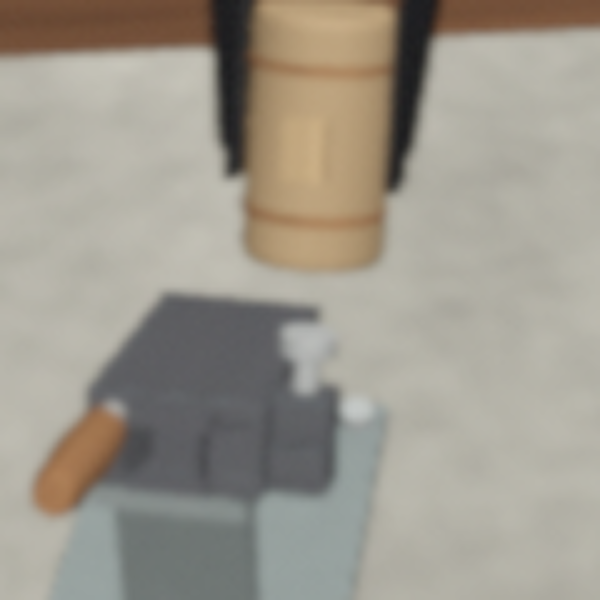

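The mallet (315,135) is square above the pin head (308,340). I'll approach and drive it.

```bash
python3 -m inch '[-0.0012,0.006,0.0002,0,0,0,1,0,0.006,0,0,0,0,1,0,0.003,0,0,0,0,1,0,0,0,0,0,0,1]'; python3 rel.py 36; python3 -m inch '[0,0.002,0,0,0,0,1,0,0.002,0,0,0,0,1]'; python3 ft.py; python3 -m inch '[0,0.002,0,0,0,0,1,0,0.002,0,0,0,0,1]'; python3 rel.py 23
```

```text
t: 22.25
eef_pos: [629.5, -20.9, 152.9]
tcp_rot: [-1.571, -0.439, -0.227]
ft_force: [0.3, -0.2, -1.1]
opening: 0.457
tool in lower frame: y. [ 2.9e-03 -2.0e-04 -1.0e+00]  z. [ 3.e-04  1.e+00 -2.e-04]
face centre lower [95.9 37.2 44.4]
shift needed tool [ 0.1  8.4 -0.2]
F [-0.1  1.2 -0.1] [-0.118  0.454  1.917 -0.141  0.336 -1.339]
t: 22.45
eef_pos: [631.2, -21.3, 149.8]
tcp_rot: [-1.571, -0.44, -0.227]
ft_force: [-0.8, -0.4, -0.9]
opening: 0.459
F tool [-1.   0.5 -0.6] M tool [0.03 0.01 0.39] ang -64.79
t: 22.65
eef_pos: [632.9, -21.7, 146.1]
tcp_rot: [-1.571, -0.44, -0.227]
ft_force: [-0.3, 0.7, -2.2]
opening: 0.459
tool in lower frame: y. [ 3.6e-03 -1.0e-04 -1.0e+00]  z. [ 4.e-04  1.e+00 -1.e-04]
face centre lower [96.2 37.2 36.7]
shift needed tool [-0.2 13.7 -0.2]
F [-1.4  1.8  0.6] [-0.119  0.468  1.916 -0.146  0.323 -1.334]
```

```bash
python3 -m inch '[0,0.002,0,0,0,0,1,0,0.002,0,0,0,0,1]'; python3 ft.py; python3 -m inch '[0,0.002,0,0,0,0,1,0,0.002,0,0,0,0,1]'; python3 rel.py 23
```

```text
t: 22.85
eef_pos: [634.7, -22.1, 142.6]
tcp_rot: [-1.571, -0.44, -0.227]
ft_force: [-0.3, 0.1, 2.5]
opening: 0.459
F tool [ 0.8 -2.4  0.1] M tool [0.15 0.   0.13] ang -64.77
t: 23.05
eef_pos: [636.5, -22.4, 139.3]
tcp_rot: [-1.571, -0.441, -0.227]
ft_force: [-1.0, 0.9, 3.9]
opening: 0.46
tool in lower frame: y. [ 4.6e-03  1.0e-04 -1.0e+00]  z. [3.e-04 1.e+00 1.e-04]
face centre lower [96.7 37.4 29. ]
shift needed tool [-0.7  6.  -0.4]
F [ 0.6 -4.   0.7] [-0.119  0.482  1.914 -0.151  0.31  -1.329]
```

```bash
python3 -m inch '[0,0.002,0,0,0,0,1,0,0.002,0,0,0,0,1]'; python3 ft.py; python3 -m inch '[0,0.001,0,0,0,0,1,0,0.001,0,0,0,0,1]'; python3 rel.py 23
```

```text
t: 23.25
eef_pos: [638.0, -22.8, 135.5]
tcp_rot: [-1.571, -0.441, -0.227]
ft_force: [-1.0, 1.4, 3.1]
opening: 0.461
F tool [ 0.2 -3.4  1.1] M tool [ 0.16 -0.04  0.12] ang -64.76
t: 23.45
eef_pos: [638.8, -23.0, 133.5]
tcp_rot: [-1.571, -0.44, -0.227]
ft_force: [-1.0, 1.1, 3.6]
opening: 0.463
tool in lower frame: y. [ 0.0038  0.     -1.    ]  z. [3.e-04 1.e+00 0.e+00]
face centre lower [96.4 37.3 22.8]
shift needed tool [-0.4 -0.2 -0.3]
F [ 0.5 -3.8  0.8] [-0.12   0.494  1.913 -0.155  0.3   -1.326]
```

```bash
python3 -m inch '[0,0.0005,0,0,0,0,1,0,0.0005,0,0,0,0,1]'; python3 rel.py 23; python3 -m inch '[0,0.0005,0,0,0,0,1,0,0,0,0,0,0,1]'; python3 rel.py 23
```

```text
t: 23.65
eef_pos: [639.1, -23.1, 132.7]
tcp_rot: [-1.571, -0.44, -0.227]
ft_force: [-0.1, 1.3, 4.1]
opening: 0.459
tool in lower frame: y. [ 0.0038 -0.     -1.    ]  z. [ 4.e-04  1.e+00 -0.e+00]
face centre lower [96.3 37.3 21.8]
shift needed tool [-0.3 -1.2 -0.3]
F [ 1.4 -3.9  1.3] [-0.12   0.496  1.913 -0.155  0.299 -1.325]
t: 23.85
eef_pos: [639.3, -23.1, 132.2]
tcp_rot: [-1.571, -0.44, -0.227]
ft_force: [-0.6, 1.0, 4.4]
opening: 0.46
tool in lower frame: y. [ 0.0037 -0.     -1.    ]  z. [ 3.e-04  1.e+00 -0.e+00]
face centre lower [96.3 37.3 21.3]
shift needed tool [-0.3 -1.7 -0.3]
F [ 1.2 -4.3  0.9] [-0.12   0.497  1.913 -0.156  0.298 -1.325]
```

```bash
python3 -m inch '[0,0.0007,0,0,0,0,1,0,0.0005,0,0,0,0,1]'; python3 ft.py; python3 -m inch '[0,0.0005,0,0,0,0,1,0,0.0005,0,0,0,0,1]'; python3 rel.py 23
```

```text
t: 24.05
eef_pos: [639.8, -23.3, 131.1]
tcp_rot: [-1.571, -0.44, -0.227]
ft_force: [0.1, 0.9, 5.3]
opening: 0.459
F tool [ 2.2 -4.9  0.9] M tool [ 0.29 -0.06 -0.05] ang -64.79
t: 24.25
eef_pos: [640.3, -23.4, 130.4]
tcp_rot: [-1.571, -0.44, -0.227]
ft_force: [-0.6, 1.0, 8.1]
opening: 0.461
tool in lower frame: y. [ 0.0041  0.     -1.    ]  z. [4.e-04 1.e+00 0.e+00]
face centre lower [96.5 37.3 19.2]
shift needed tool [-0.5 -3.8 -0.3]
F [ 2.7 -7.7  0.9] [-0.12   0.5    1.912 -0.157  0.294 -1.323]
```

Run:
```python
from h import *
c=env.read_camera('scene');crop(c,270,250,360,340,6.5,'s16.png')
c=env.read_camera('wrist');cv2.imwrite('pics/w16.png',c['pixels'])
```

```text
(no output)
```

View pics/s16.png

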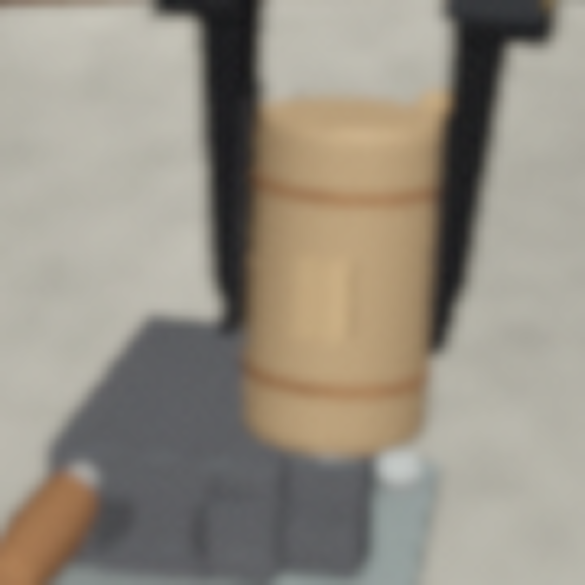

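View pics/w16.png

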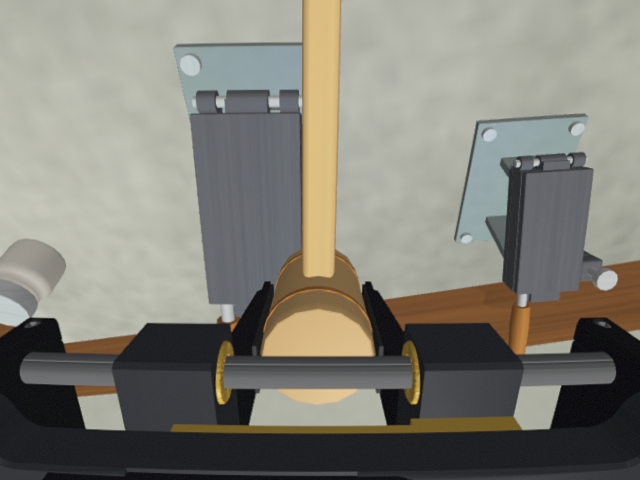

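```bash
python3 -m inch '[0,0.0005,0,0,0,0,1,0,0.0005,0,0,0,0,1]'; python3 ft.py; python3 -m inch '[0,0.0005,0,0,0,0,1,0,0.0005,0,0,0,0,1]'; python3 rel.py 23
```

```text
t: 24.55
eef_pos: [640.7, -23.4, 129.6]
tcp_rot: [-1.571, -0.441, -0.227]
ft_force: [-2.0, 2.8, 7.8]
opening: 0.459
F tool [ 1.  -8.2  2.3] M tool [ 0.23  0.04 -0.05] ang -64.75
t: 24.75
eef_pos: [641.2, -23.5, 129.0]
tcp_rot: [-1.571, -0.441, -0.227]
ft_force: [-2.1, 1.4, 9.8]
opening: 0.46
tool in lower frame: y. [ 4.7e-03  1.0e-04 -1.0e+00]  z. [3.e-04 1.e+00 1.e-04]
face centre lower [96.7 37.4 17.6]
shift needed tool [-0.7 -5.4 -0.4]
F [ 2.  -9.9  0.9] [-0.12   0.504  1.911 -0.159  0.291 -1.322]
```

```bash
python3 -m inch '[0,-0.002,0,0,0,0,1,0,-0.01,0,0,0,0,1,0,-0.02,0,0,0,0,1,0,-0.02,0,0,0,0,1,0,-0.02,0,0,0,0,1,0,0,0,0,0,0,1]'; python3 rel.py 23
python3 - <<'E'
from h import *
c=env.read_camera('scene');crop(c,270,230,360,320,6.5,'s17.png')
c=env.read_camera('wrist');cv2.imwrite('pics/w17.png',c['pixels'])
E
```

```text
t: 25.35
eef_pos: [610.6, -16.5, 195.3]
tcp_rot: [-1.57, -0.442, -0.227]
ft_force: [0.1, -0.1, -2.9]
opening: 0.46
tool in lower frame: y. [ 5.2e-03  1.0e-04 -1.0e+00]  z. [3.e-04 1.e+00 1.e-04]
face centre lower [96.3 37.3 91. ]
shift needed tool [-0.7 68.  -0.3]
F [-1.1  2.6 -0.1] [-0.114  0.369  1.919 -0.119  0.417 -1.359]
```

View pics/s17.png

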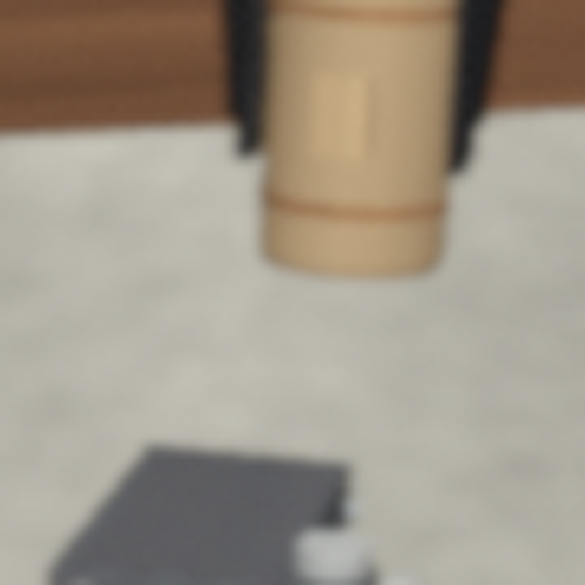

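View pics/w17.png

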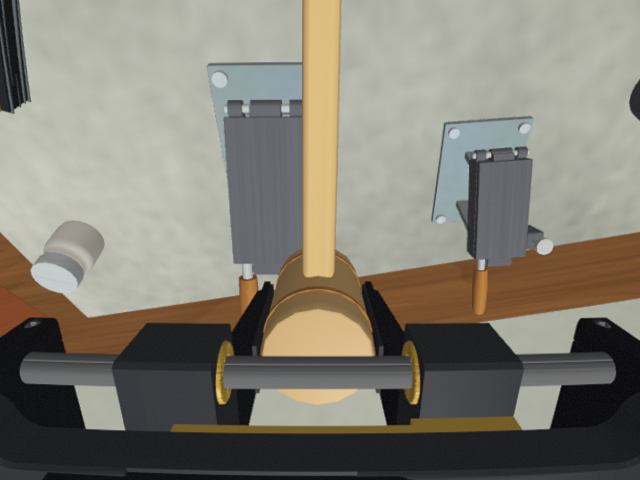

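Run:
```python
from mold import *
c=env.read_camera('scene');crop(c,280,285,350,345,9,'s18.png')
B=np.stack([X,v,Z])
for nm,z in (("home",23),("start",36)):
    print(nm,proj(c,[lw((96,37,z)),lw((105,37,z)),lw((105,37,z-7)),lw((106,47,16)),lw((106,28,16))]).round(1).tolist())
for p in [(319,313),(320,316),(321,314),(322,316)]: print(p,(B@(dep(c,[p])[0]-O)).round(1),c['pixels'][p[1],p[0]])
```

```text
home [[321.3, 313.5], [320.4, 315.2], [320.1, 319.7], [326.6, 320.6], [314.2, 319.3]]
start [[321.8, 305.3], [320.9, 307.0], [320.6, 311.4], [326.6, 320.6], [314.2, 319.3]]
(319, 313) [95.7 33.3 23.2] [177 179 178]
(320, 316) [102.5  36.1  20.9] [180 182 181]
(321, 314) [97.6 36.8 22.6] [182 184 183]
(322, 316) [100.7  38.9  20.6] [181 183 181]
```

View pics/s18.png

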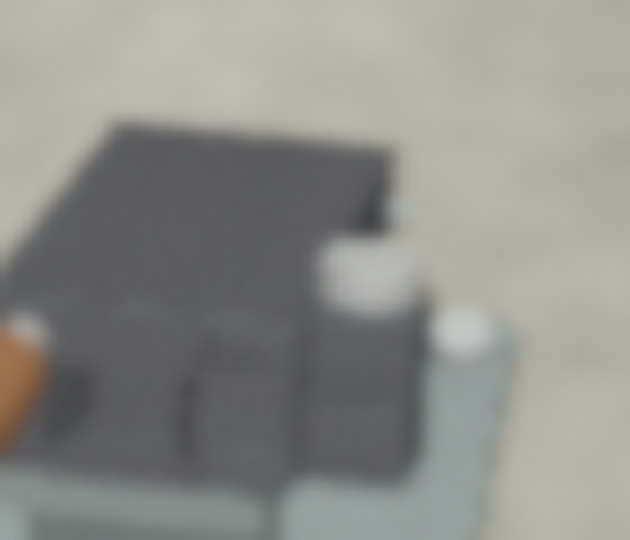

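The pin head's top reads about z = 23 mm, which is home. The tool-side reading was lower (17.6 mm), so I'll press once more to confirm it has seated.

```bash
python3 -m inch '[0,0.02,0,0,0,-0.2,1,0,0.02,0,0,0,0,1,0,0.015,0,0,0,0,1,0,0.01,0,0,0,0,1,0,0,0,0,0,0,1]'; python3 rel.py 23; python3 -m inch '[0,0.002,0,0,0,0,1,0,0.001,0,0,0,0,1]'; python3 rel.py 23;  python3 -m inch '[0,0.001,0,0,0,0,1,0,0.001,0,0,0,0,1]'; python3 rel.py 23
```

```text
t: 26.0
eef_pos: [638.0, -23.1, 133.0]
tcp_rot: [-1.571, -0.441, -0.227]
ft_force: [0.3, -0.2, -1.6]
opening: 0.462
tool in lower frame: y. [ 4.3e-03 -5.0e-04 -1.0e+00]  z. [ 4.e-04  1.e+00 -5.e-04]
face centre lower [95.5 37.  22.6]
shift needed tool [ 0.5 -0.4 -0. ]
F [-0.4  1.6 -0.1] [-0.12   0.494  1.915 -0.158  0.297 -1.322]
t: 26.2
eef_pos: [639.4, -23.2, 132.5]
tcp_rot: [-1.571, -0.444, -0.227]
ft_force: [-1.1, 0.2, -0.1]
opening: 0.458
tool in lower frame: y. [ 0.0074 -0.     -1.    ]  z. [ 4.e-04  1.e+00 -0.e+00]
face centre lower [96.6 37.3 21.5]
shift needed tool [-0.6 -1.5 -0.3]
F [-1.  -0.4 -0. ] [-0.12   0.496  1.915 -0.16   0.293 -1.321]
t: 26.4
eef_pos: [640.4, -23.3, 131.0]
tcp_rot: [-1.571, -0.444, -0.227]
ft_force: [-2.1, 1.5, 4.4]
opening: 0.46
tool in lower frame: y. [ 8.1e-03  1.0e-04 -1.0e+00]  z. [3.e-04 1.e+00 1.e-04]
face centre lower [96.9 37.3 19.8]
shift needed tool [-0.9 -3.2 -0.3]
F [-0.3 -5.   1. ] [-0.12   0.499  1.914 -0.161  0.29  -1.319]
```

```bash
python3 -m inch '[0,0.001,0,0,0,0.2,1,0,0.001,0,0,0,0.2,1]'; python3 rel.py 23; python3 -m inch '[0,0.001,0,0,0,0,1,0,0.001,0,0,0,0,1]'; python3 rel.py 23;  python3 -m inch '[0,0.001,0,0,0,0,1,0,0,0,0,0,0,1]'; python3 rel.py 23; python3 -c "
from h import *
c=env.read_camera('wrist');cv2.imwrite('pics/w19.png',c['pixels'])
c=env.read_camera('scene');crop(c,270,250,360,340,6.5,'s19.png')"
```

```text
t: 26.6
eef_pos: [641.6, -23.5, 129.4]
tcp_rot: [-1.57, -0.438, -0.227]
ft_force: [-5.0, 1.5, 8.2]
opening: 0.46
tool in lower frame: y. [ 1.8e-03  2.0e-04 -1.0e+00]  z. [3.e-04 1.e+00 3.e-04]
face centre lower [97.2 37.4 17.9]
shift needed tool [-1.2 -5.1 -0.4]
F [-1.3 -9.7  0.4] [-0.12   0.504  1.908 -0.154  0.297 -1.327]
t: 26.8
eef_pos: [642.6, -23.7, 128.1]
tcp_rot: [-1.57, -0.439, -0.227]
ft_force: [-5.9, 2.6, 11.8]
opening: 0.464
tool in lower frame: y. [ 2.7e-03  3.0e-04 -1.0e+00]  z. [4.e-04 1.e+00 3.e-04]
face centre lower [97.5 37.5 16.2]
shift needed tool [-1.5 -6.8 -0.5]
F [ -0.7 -13.4   1.2] [-0.121  0.507  1.908 -0.155  0.294 -1.325]
t: 27.0
eef_pos: [643.0, -23.8, 127.3]
tcp_rot: [-1.57, -0.439, -0.227]
ft_force: [-7.6, 2.3, 12.8]
opening: 0.46
tool in lower frame: y. [ 2.9e-03  4.0e-04 -1.0e+00]  z. [3.e-04 1.e+00 4.e-04]
face centre lower [97.6 37.5 15.4]
shift needed tool [-1.6 -7.7 -0.5]
F [ -1.8 -14.9   0.6] [-0.121  0.508  1.907 -0.156  0.292 -1.325]
```

View pics/s19.png

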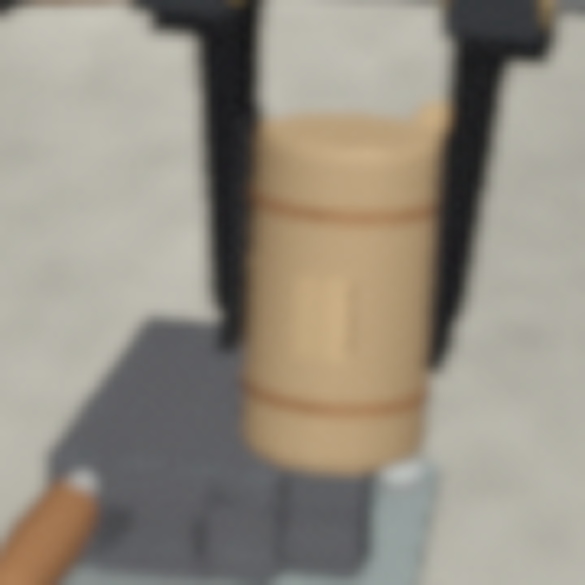

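Run:
```python
from mold import *
c=env.read_camera('scene')
for z in (15,19,23): print(z,proj(c,[lw((97.5+22,37.5,z)),lw((97.5,37.5+22,z)),lw((97.5,37.5-22,z))]).round(1).tolist())
g=c['pixels'][300:330,318:324].mean(1); 
for i,r in enumerate(g): print(300+i,r.round())
```

```text
15 [[318.9, 323.4], [335.5, 320.3], [307.1, 317.4]]
19 [[319.0, 320.9], [335.6, 317.7], [307.2, 314.9]]
23 [[319.2, 318.3], [335.8, 315.2], [307.3, 312.3]]
300 [129. 169. 195.]
301 [129. 169. 195.]
302 [128. 168. 194.]
303 [128. 168. 194.]
304 [128. 167. 193.]
305 [127. 165. 192.]
306 [126. 163. 189.]
307 [125. 162. 187.]
308 [125. 162. 187.]
309 [125. 162. 187.]
310 [123. 160. 186.]
311 [115. 152. 181.]
312 [ 99. 136. 172.]
313 [ 98. 136. 172.]
314 [112. 150. 180.]
315 [122. 159. 186.]
316 [125. 161. 187.]
317 [125. 161. 187.]
318 [124. 161. 186.]
319 [124. 160. 186.]
320 [121. 157. 182.]
321 [115. 147. 170.]
322 [108. 129. 147.]
323 [102. 108. 116.]
324 [99. 97. 98.]
325 [98. 95. 94.]
326 [98. 95. 94.]
327 [97. 94. 94.]
328 [96. 93. 92.]
329 [95. 92. 91.]
```

View pics/w19.png

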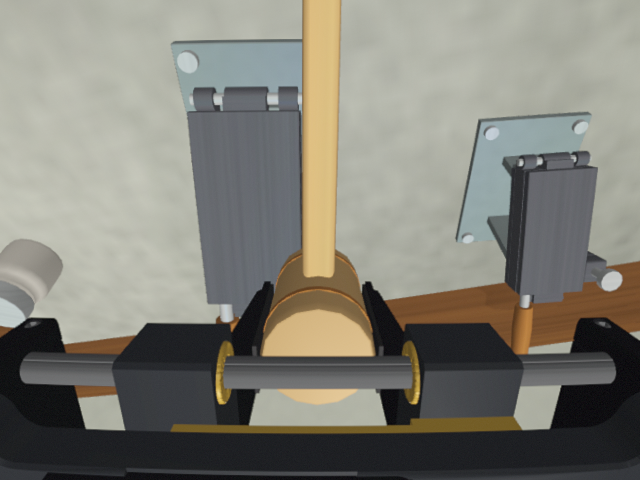

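```bash
python3 -m inch '[0,-0.003,0,0,0,0,1,0,-0.01,0,0,0,0,1,0,-0.02,0,0,0,0,1,0,-0.025,0,0,0,0,1,0,-0.025,0,0,0,0,1,0,-0.01,0,0,0,0,1]'; python3 rel.py 23
python3 - <<'E'
from mold import *
B=np.stack([X,v,Z])
c=env.read_camera('scene');crop(c,280,285,350,345,9,'s20.png')
ps=[(x,y) for x in range(318,325) for y in range(312,316)]
print(np.median((dep(c,ps)-O)@B.T,axis=0)); 
# upper half top
ps=[(x,y) for x in range(300,312) for y in range(304,312)]; print(np.median((dep(c,ps)-O)@B.T,axis=0))
E
```

```text
t: 27.75
eef_pos: [603.9, -14.8, 212.2]
tcp_rot: [-1.57, -0.439, -0.227]
ft_force: [-0.2, 0.8, -1.5]
opening: 0.458
tool in lower frame: y. [ 2.6e-03  3.0e-04 -1.0e+00]  z. [2.e-04 1.e+00 3.e-04]
face centre lower [ 97.1  37.4 109.2]
shift needed tool [-1.3 86.2 -0.4]
F [-1.   1.2  0.7] [-0.112  0.338  1.913 -0.11   0.457 -1.368]
[94.86928181 36.4851374  22.59708359]
[52.36366585  4.34168223 16.07937001]
```

View pics/s20.png

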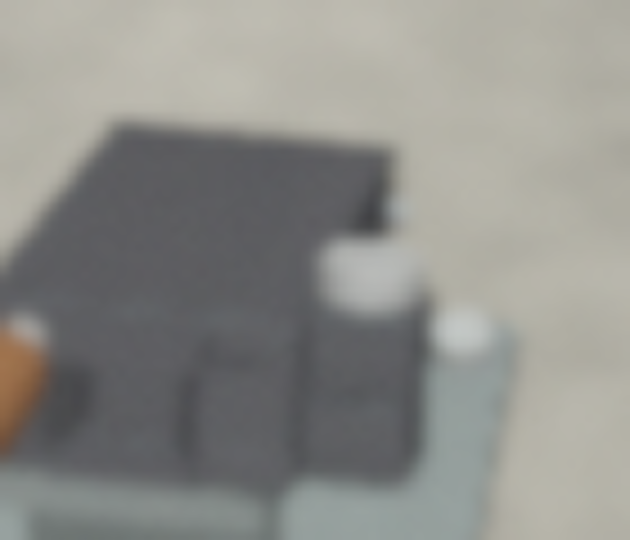

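The pin is unchanged by the second press: head top at 22.6 mm, mould top at 16.1 mm, so it is seated. Now I'll return the mallet.

```bash
python3 -m inch '[0,0,0,0,0,8.38,1,0,0,0,0,0,8.38,1,0,0,0,0,0,8.38,1]'; python3 -m inch '[-0.023,0,0.0296,0,0,0,1,-0.023,0,0.0296,0,0,0,1,-0.023,0,0.0296,0,0,0,1,-0.023,0,0.0296,0,0,0,1,-0.023,0,0.0296,0,0,0,1,-0.023,0,0.0296,0,0,0,1,-0.023,0,0.0296,0,0,0,1,-0.023,0,0.0296,0,0,0,1,0,0,0,0,7.8,0,1,0,0,0,0,0,0,1]'; python3 -c "
from cell import env
s=env.state();print(s['eef_pos'],s['tcp_rot'],s['joints'])"
```

```text
t: 28.1
eef_pos: [604.2, -14.9, 210.2]
tcp_rot: [-1.57, 0.007, -0.227]
ft_force: [-0.1, -0.0, -1.7]
opening: 0.458
t: 29.1
eef_pos: [477.9, 257.9, 209.6]
tcp_rot: [-1.572, 0.003, -0.364]
ft_force: [0.4, -0.1, -2.1]
opening: 0.458
[477.86464674 257.9484103  209.59044415] [-1.57168505  0.00287792 -0.36382867] [ 3.72676910e-01  3.81393536e-01  1.76501286e+00  1.51690983e-03
  9.97915761e-01 -8.35116017e-01]
```

```bash
python3 -m inch '[0,0.03,0,0,0,-0.16,1,0,0.03,0,0,0,0,1,0,0.03,0,0,0,0,1,0,0.03,0,0,0,0,1,0,0.03,0,0,0,0,1,0,0.02,0,0,0,0,1,0,0.008,0,0,0,0,1,0,0,0,0,0,0,1]'; python3 ft.py; python3 -m inch '[0,0.002,0,0,0,0,1,0,0.001,0,0,0,0,1,0,0,0,0,0,0,1]'; python3 ft.py; python3 -c "
from h import *
c=env.read_camera('scene');crop(c,400,200,520,320,5,'s21.png')"
```

```text
t: 29.9
eef_pos: [478.1, 256.5, 31.4]
tcp_rot: [-1.572, 0.001, -0.362]
ft_force: [-0.4, 0.0, -0.9]
opening: 0.458
F tool [-0.4  0.9 -0.1] M tool [ 0.04 -0.05 -0.06] ang -90.07
t: 30.2
eef_pos: [478.5, 257.2, 30.2]
tcp_rot: [-1.57, -0.001, -0.363]
ft_force: [0.2, -0.2, -1.6]
opening: 0.464
F tool [ 0.2  1.6 -0.1] M tool [-0.    0.03 -0.  ] ang -89.92
```

View pics/s21.png

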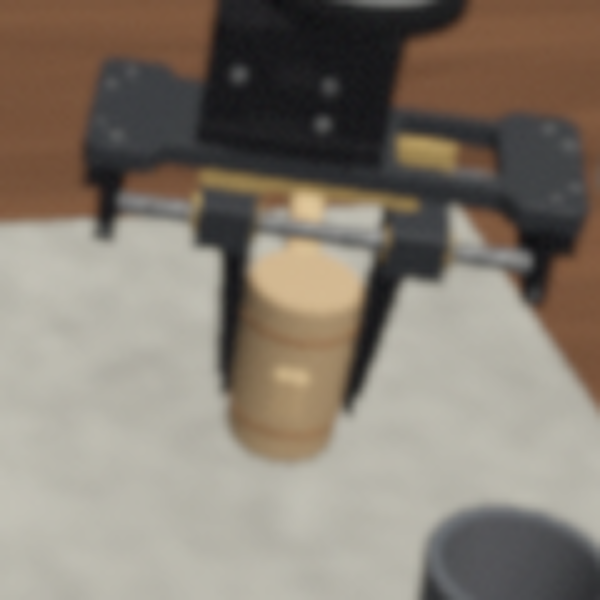

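Still clear of the bench, so I'll lower it the last few millimetres slowly.

```bash
python3 -m inch '[0,0.0015,0,0,0,0,1,0,0.0015,0,0,0,0,1,0,0,0,0,0,0,1]'; python3 ft.py; python3 -m inch '[0,0.001,0,0,0,0,1,0,0,0,0,0,0,1,0,0,0,0,0,0,1]'; python3 ft.py; python3 -m inch '[0,0.001,0,0,0,0,1,0,0,0,0,0,0,1,0,0,0,0,0,0,1]'; python3 ft.py
```

```text
t: 30.55
eef_pos: [478.0, 257.1, 26.4]
tcp_rot: [-1.571, -0.0, -0.363]
ft_force: [-0.4, -0.2, -2.0]
opening: 0.463
F tool [-0.3  2.  -0.3] M tool [ 0.01 -0.01 -0.05] ang -89.99
t: 30.85
eef_pos: [478.1, 257.1, 25.4]
tcp_rot: [-1.571, -0.0, -0.363]
ft_force: [-0.3, -0.1, -1.5]
opening: 0.462
F tool [-0.3  1.5 -0.2] M tool [ 0.02  0.01 -0.02] ang -89.98
t: 31.15
eef_pos: [478.2, 257.1, 24.5]
tcp_rot: [-1.571, -0.001, -0.363]
ft_force: [-0.7, 0.7, -0.8]
opening: 0.462
F tool [-0.9  0.8  0.4] M tool [-0.04  0.04 -0.1 ] ang -89.97
```

```bash
python3 -m inch '[0,0.0006,0,0,0,0,1,0,0,0,0,0,0,1,0,0,0,0,0,0,1]'; python3 ft.py; python3 -m inch '[0,0,0,0,0,0,-1,0,0,0,0,0,0,-1,0,0,0,0,0,0,-1,0,0,0,0,0,0,-1,0,0,0,0,0,0,-1,0,0,0,0,0,0,-1,0,0,0,0,0,0,-1]'; python3 ft.py
```

```text
t: 31.45
eef_pos: [478.3, 257.1, 24.5]
tcp_rot: [-1.571, -0.001, -0.363]
ft_force: [-0.9, -1.3, 6.9]
opening: 0.458
F tool [-0.4 -6.9 -1.6] M tool [-0.31 -0.06  0.16] ang -89.95
t: 32.15
eef_pos: [478.1, 257.1, 23.9]
tcp_rot: [-1.571, -0.0, -0.363]
ft_force: [-0.6, 0.8, -0.5]
opening: 0.972
F tool [-0.8  0.5  0.5] M tool [-0.   -0.02 -0.03] ang -89.98
```

```bash
python3 -m inch '[0,-0.015,0,0,0,0,-1,0,-0.025,0,0,0,0,-1,0,-0.03,0,0,0,0,-1,0,-0.03,0,0,0,0,-1,0,-0.03,0,0,0,0,-1,0,-0.03,0,0,-7.8,0,-1]'; python3 -m inch '[0.018,-0.003,-0.035,0,0,0,-1,0.018,-0.003,-0.035,0,0,0,-1,0.018,-0.003,-0.035,0,0,0,-1,0.018,-0.003,-0.035,0,0,0,-1,0.018,-0.003,-0.035,0,0,0,-1,0.018,-0.003,-0.035,0,0,0,-1,0,0,0,0,0,0,-1]'
python3 - <<'E'
from mold import *
c=env.read_camera('wrist');cv2.imwrite('pics/w22.png',c['pixels']);np.savez('w22.npz',**c)
s=env.read_camera('scene');cv2.imwrite('pics/s22.png',s['pixels'])
E
```

```text
t: 32.75
eef_pos: [477.9, 257.1, 185.2]
tcp_rot: [-1.571, -0.0, -0.227]
ft_force: [-0.5, -0.5, 0.0]
opening: 1.0
t: 33.45
eef_pos: [537.0, 24.6, 202.2]
tcp_rot: [-1.571, -0.001, -0.231]
ft_force: [0.0, -1.0, 0.0]
opening: 1.002
```

View pics/w22.png

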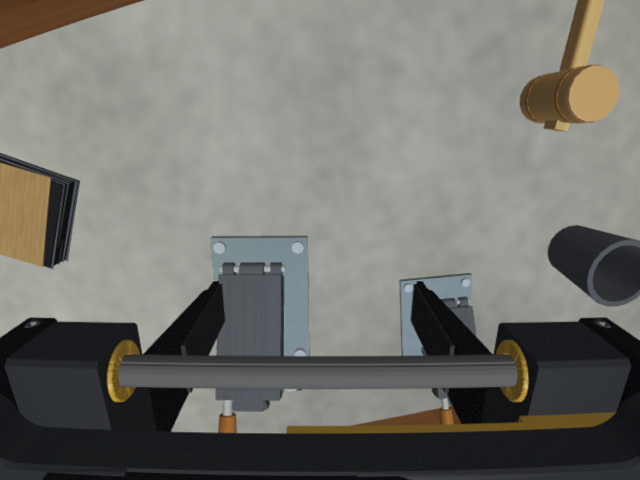

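View pics/s22.png

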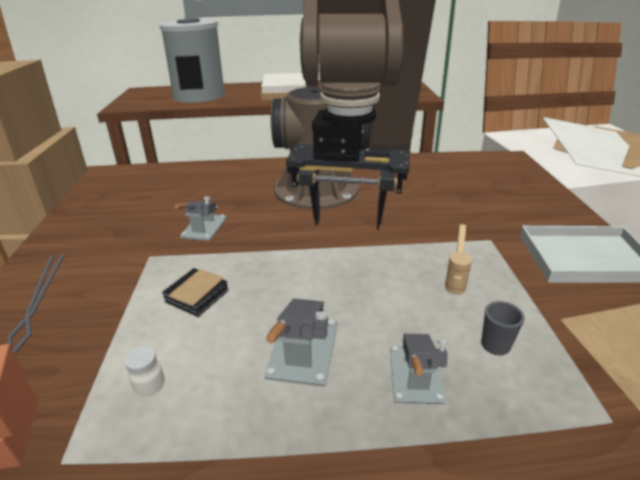

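The mallet stands upright and everything else is in place. One closer look at the pin seating and the flushness:

```bash
python3 -m inch '[0.029,-0.008,-0.008,0,0,0,-1,0.029,-0.008,-0.008,0,0,0,-1,0.029,-0.008,-0.008,0,0,0,-1,0.029,-0.008,-0.008,0,0,0,-1,0.029,-0.008,-0.008,0,0,0,-1,0.029,-0.008,-0.008,0,0,0,-1]'; python3 -m inch '[0,0,0,0,0,8.5,-1,0,0,0,0,0,8.5,-1,0,0,0,0,0,8.5,-1,0,0,0,0,0,8.5,-1,0,0,0,0,0,8.5,-1,0,0,0,0,0,8.5,-1,0,0,0,0,0,0,-1]'
python3 - <<'E'
from mold import *
c=env.read_camera('wrist');cv2.imwrite('pics/w23.png',c['pixels']);np.savez('w23.npz',**c)
p=proj(c,[lw((96,37,23))])[0]; print(p)
x,y=int(p[0]),int(p[1]); crop(c,max(0,x-90),max(0,y-65),x+50,y+55,5,'w23c.png')
E
```

```text
t: 34.15
eef_pos: [695.5, -56.4, 250.2]
tcp_rot: [-1.571, 0.0, -0.226]
ft_force: [-0.2, 0.0, -0.1]
opening: 1.001
t: 34.85
eef_pos: [694.9, -56.4, 243.6]
tcp_rot: [-1.572, 0.902, -0.227]
ft_force: [0.5, -0.5, -1.7]
opening: 1.0
[339.36969482 312.82297313]
```

View pics/w23c.png

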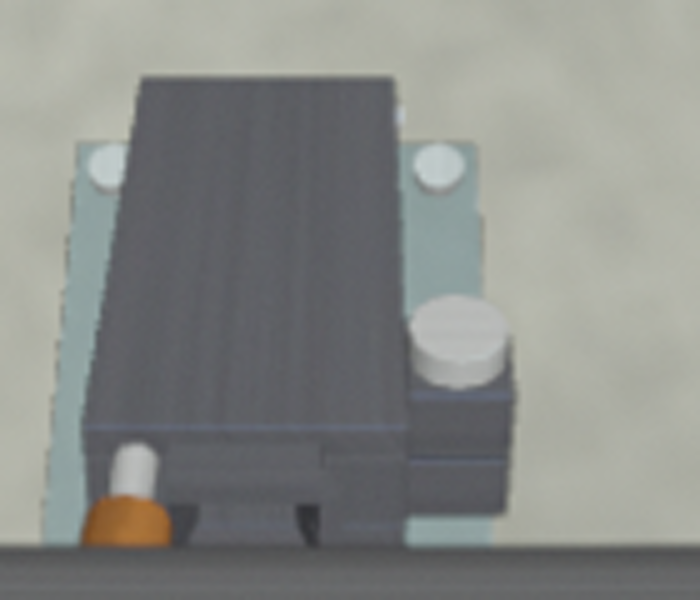

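The crop shows the pin head (460,340) seated on the lug with no shank visible. The lug sides at column ~510 are in line, and the parting line is closed. I'm handing it in.

```bash
python3 -c "
from cell import env
print(env.state()['qvel'].round(3)); print(env.job_done())"
```

```text
[ 0.001 -0.099  0.018 -0.003 -0.056 -0.004]
the job is handed in; nothing more can be done
None
```

The mould is closed, flush and pinned, the mallet is back on its head, and I handed the job in at about 35 s; no verdict was given. I swung the upper half down by its grip at reduced speed and pinched the halves together. I then drove the pin home with the mallet face held at the 25° lean, gripping the mallet by its head, and stood it back where it was.

**Last checks:**
- **Halves:** the pinch stopped at 55.8 mm against the 56 mm width, with a 5 N reaction. The lug sides are in line in the close-up and the parting line shows no gap.
- **Pin:** its head sits on the lug with no shank showing. The top measures about 22.6 mm against 23 mm nominal, and a second press moved it no further.
- **Mallet and bystanders:** the mallet is upright, and the other things look untouched in the scene view.

**One disagreement:** while pressing the seated pin, the tool reading put the mallet face up to 7 mm lower than it should have been, at about 15 N. The scene picture also showed it low. I didn't find the cause; the mallet hadn't slipped, because it met the bench at the height it was grasped at.

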